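# Blow clean and stack two rings of a segmented bowl

### The job

Blow the bare steel plate clean by squeezing the trigger of the fixed air gun fully home for a good second and letting it go, then lay the wide wooden ring flat in the middle of the plate. Blow again in the same way with that ring lying there, then lay the narrow ring flat and centred on top of it. Set the rings down without dropping them, and do not disturb the other things on the bench.

Things in the scene. Friction and masses are not known exactly. Their poses are not given: they have to be found in the camera images.
- plate_top (a point): centre of the flat top of the round steel glue-up plate, 40 mm above the bench. The plate is 180 mm across, 10 mm thick, on a foot, fixed; z is up. The plate stands at any place and yaw, but is level.
- ring_wide: wide twelve-sided wooden ring of alternate light and dark staves, loose, flat on the bench: 130 mm across outer flats, 74 mm across inner flats, wall 28 mm, 30 mm high, about 0.18 kg. Origin: centre of its underside, z up. Its flats' middles lie at 0, 30, 60 ... deg from its x axis: grip the wall there along the radius, one finger in the hole, 51 mm from the centre.
- ring_narrow: narrow ring, made and lying in the same way: 104 mm across outer flats, 56 mm across inner flats, wall 24 mm, 30 mm high, about 0.12 kg. Origin, axes and flats as on the wide ring; grip point 40 mm from the centre. The two rings may have changed places.
- gun_pinch (a point): gripper centre for the squeeze: mid-plane, 85 mm above the bench, of a pistol-shaped air gun clamped on its side to a low stand, grip and trigger level, pinched from above. z up; y along the barrel to the nozzle = closing direction; -x along the grip to its free end. Black grip, 26 mm wide, 28 high, back face 18.5 mm off at -y; clear below. Barrel body (106 mm high) from 68 mm off at +x.
- trigger_tip (a point): middle of the outer (+y) face of the trigger near its free end, moving with it. The steel bar is 18 mm high, 8 mm thick, beside the grip on its +y side with an 18 mm gap at rest. Beside gun_pinch its outer face lies 33.5 mm off at +y at rest, about 19 mm off squeezed home. Grip and trigger run on 30 to 40 mm past gun_pinch to -x.
- gun_nozzle (a point): tip of the gun's nozzle, 85 mm above the bench, fixed, in line with the barrel and pointing along the gun's +y across the plate; 140 mm off at +y and 85 mm off at +x from gun_pinch
- trigger (a joint): angle of the gun's sprung trigger in rad: 0 at rest, 0.24 squeezed home against its stop. The upright hinge is 63 mm from gun_pinch at +x and 29.5 mm at +y. At the pinch point it takes about 3 N to start and 8 N to bring home (15 mm of travel); it springs back by itself.
- blank: solid round wooden blank, 110 mm across, 35 mm high, no hole; a bystander. Origin under its middle; loose, to be left alone.
- glue_bottle: standing glue bottle, 64 mm across, 160 mm high; a bystander. Origin under its middle; loose, to be left alone.
- gouge: turning gouge lying on the bench between robot and plate, 340 mm long, 32 mm high; its x axis runs from handle to tip; a bystander. Origin under its middle; loose, to be left alone.
Things that resemble listed ones, but are neither listed nor needed, are in the scene too. Leave any pink or yellow look-alike of the ring_narrow alone.

How it is judged (in metres and radians):
On the way, in this order (a step that is already met when the one before it is completed fails the run):
1. trigger squeezed home for half a second with the plate bare (value of joint trigger above 0.18 rad and horizontal distance between each of ring_wide, ring_narrow and plate_top above 0.14 m), for 0.5 s.
2. trigger let go (value of joint trigger below 0.04 rad), for 0.1 s.
3. wide ring lies flat, centred and released on the plate (horizontal distance between ring_wide and plate_top below 0.012 m and z of ring_wide in the frame of plate_top between -0.004 and 0.004 m and angle between ring_wide's own z axis and vertical below 0.06 rad and contact force between the fingers and ring_wide below 0.1 N and linear speed of ring_wide below 0.03 m/s and horizontal distance between ring_narrow and plate_top above 0.14 m), for 0.2 s.
4. trigger squeezed home for half a second with only the wide ring on the plate (value of joint trigger above 0.18 rad and horizontal distance between ring_wide and plate_top below 0.012 m and z of ring_wide in the frame of plate_top between -0.004 and 0.004 m and angle between ring_wide's own z axis and vertical below 0.06 rad and horizontal distance between ring_narrow and plate_top above 0.14 m), for 0.5 s.
5. trigger let go (value of joint trigger below 0.04 rad), for 0.1 s.
At the end, for the whole second after the job is handed in: The wide ring lies flat on the plate within 12 mm of its centre, the narrow ring flat on the wide one within 12 mm of its centre, both at rest and released, and the trigger is back at rest (below 0.04 rad) (horizontal distance between ring_wide and plate_top below 0.012 m and z of ring_wide in the frame of plate_top between -0.004 and 0.004 m and angle between each of ring_wide, ring_narrow's own z axis and vertical below 0.06 rad and horizontal distance between ring_narrow and ring_wide below 0.012 m and z of ring_narrow in the frame of ring_wide between 0.026 and 0.034 m and contact force between the fingers and ring_wide below 0.1 N and linear speed of each of ring_wide, ring_narrow below 0.03 m/s and contact force between the fingers and ring_narrow below 0.1 N and value of joint trigger below 0.04 rad); the robot touches nothing.
It fails at once if the wide ring is let fall (moves free at over 0.7 m/s, a drop of some 25 mm) (contact force between each of the arm, the fingers and ring_wide below 0.05 N and linear speed of ring_wide above 0.7 m/s).
It fails at once if the narrow ring is let fall (moves free at over 0.7 m/s, a drop of some 25 mm) (contact force between each of the arm, the fingers and ring_narrow below 0.05 N and linear speed of ring_narrow above 0.7 m/s).
It fails at once if another thing on the bench is shifted by more than 20 mm (distance of any of blank, glue_bottle, gouge from where it was at the start of the episode above 0.02 m).
It also fails if it takes over 72 s, if anything falls off the work surface, if the arm or the gripper's body presses on something with over 40 N, if the wrist force passes 120 N, or if a joint passes its speed limit or range.

### The arm

A 6-joint arm with a two-finger parallel gripper is mounted at the origin on the work surface. World frame = base frame: x ahead of the robot, y to its left, z up, the work surface at z = 0. Lengths are in mm, angles in degrees, forces in N, time in s.
With the tool pointing down it reaches from about 350 to 850 mm from the base axis. Payload 8.1 kg.
Tool frame: the origin (TCP) lies midway between the tips of the shut fingers; the grasp point (between the pads) lies 19 mm behind it; z points along the fingers, y is the direction in which the jaws open and shut (so a half turn about z gives the same grasp; the last joint's range is limited). The gripper opens to 93 mm and grips with 3 to 60 N. Pads are 15 mm wide; open, the fingers measure 128 mm over their backs; the gripper's body (75 mm by 188 mm) begins 65 mm behind the grasp point.
Start: joints at [-68.434, 7.471, 85.268, -0, 87.261, -4.893], TCP at [267.356, -537.146, 218.635] pointing down, gripper open.
Joint ranges: [-169.43, 169.43], [-51.17, 129.36], [1.28, 143.12], [-76.62, 256.62], [0, 156.53], [-152.29, 152.29]. Speed limits (degrees/s): [136.94, 136.94, 159.86, 180, 180, 180].

### API

Orientations are given as a 3x3 rotation matrix whose columns are the frame's x, y, z axes.
In Python, from cell import bot gives the robot as it stands. The module is installed in compiled form; this text tells all that it offers.
- The arm moves only by the tool arm_command, never from a script. Its argument "motion" is a list of rows, each an object of numbers: "tx", "ty", "tz": the shift along the tool's x, y, z in cm; "ax", "ay", "az": the turn, a rotation vector about the tool's x, y, z in degrees; "fingers": the opening, from 0 (shut) to 1 (fully open). In form: [{"tx": .., "ty": .., "tz": .., "ax": .., "ay": .., "az": .., "fingers": ..}, ...]. A call has exactly 5 rows; each row shifts and turns the commanded pose from where the row before left it, along the tool's axes as they then stand; what a row does not reach is not made up. A row lasts 1/10 s, in which the tool goes at most 50 mm and 8.59 degrees, less where a joint would pass 70% of its speed; a pose out of reach is approached as far as the arm can. A call is refused whole if a number of a shift passes 5 or a number of a turn 8.59, either way. A call with a gripper value outside its range is refused whole. The fingers move at their own pace and stop on an object; "force" is the grip in N (left out, the last holds). Time passes only in rows, so rows that do not move let the fingers close, or fill a call up. It gives the time, the measured TCP pose, the force and the opening at its end, in the units of the state.
- bot.get_state(): the state, without advancing time (a new reading comes with each control period).
- bot.read_camera(name): name is "scene" or "top"; returns the picture (480x640x3 uint8, blue, green, red); there is no depth.
- bot.camera_model(name): a dict with "fx", "fy", "cx", "cy" (pixels), "k1" (the pictures are not rectified: a ray, as slopes to the right and down, at radius r is drawn at 1 + k1 r^2 times it, then the intrinsics apply), "R" (3x3) and "t" (3): a world point X has camera coordinates R X + t. Camera axes: x right, y down, z forward; pixel columns grow to the right and rows downward; lengths in mm; the calibration is good to about 2 mm. A picture is of the moment at which its call begins. camera_model takes no time and is no camera call.
- bot.close_job(): hands the job in, once; it reports no verdict.
The state is a dict: "time_s": time; "joints": joint angles; "joint_vel": joint speeds; "joint_torque": joint torques, N m; "ee_pos": TCP position; "tcp_rot": TCP orientation; "ft_force": force on the tool from outside, world axes, zero at the start; "wrist_torque": the same for the moment, N m; "gripper_width": finger opening in mm.
Only numpy, scipy, OpenCV 4.12 (cv2) and the standard library are available. Lean on these libraries where they do the work, as an engineer would, in place of code of your own. Each camera call takes 0.05 s, during which the arm holds its last target. There are 200 camera calls.

## Working session

There is one attempt and no reset: what is moved stays moved. The work goes in short steps, Python scripts to look and compute and a tool call to move; the robot and the scene stay as the last step left them, time stands still between calls to the robot, and variables do not carry over. Pictures are saved under pics/ and viewed, about 8 in all and at most 12, crops included, and the job is handed in when it is done.

Besides the shell and the picture viewer there is one more tool, called after ">>>" as name([rows], argument=value, ...), one row to a line, values as JSON. arm_command: Moves the arm, as the interface text tells. Its arguments: {"type":"object","properties":{"motion":{"type":"array","items":{"type":"object","properties":{"tx":{"type":"number"},"ty":{"type":"number"},"tz":{"type":"number"},"ax":{"type":"number"},"ay":{"type":"number"},"az":{"type":"number"},"fingers":{"type":"number"}}}},"force":{"type":"number"}},"required":["motion"]}

```bash
mkdir -p pics; python3 - <<'E'
from cell import bot
import cv2
for n in("scene","top"):
    cv2.imwrite(f"pics/{n}0.png",bot.read_camera(n)); m=bot.camera_model(n); print(n,m)
s=bot.get_state();print(s)
E
```

```text
scene {'fx': 620.3588946601541, 'fy': 620.3588946601541, 'cx': 310.153979870112, 'cy': 241.80971882856034, 'k1': -0.14868750862009966, 'R': array([[ 0.51922839,  0.8544655 ,  0.01704666],
       [ 0.67801004, -0.39969577, -0.61688384],
       [-0.52029248,  0.33186141, -0.78686958]]), 't': array([-346.15096752, -291.03941296, 1601.83903619])}
top {'fx': 551.4327781446802, 'fy': 551.4327781446802, 'cx': 322.5985561347896, 'cy': 245.22483721277277, 'k1': -0.08849118212385462, 'R': array([[ 0.00888809, -0.99991276,  0.00977125],
       [-0.99372274, -0.00992197, -0.11143011],
       [ 0.11151734, -0.00871951, -0.99372423]]), 't': array([  47.986434  ,  519.4465068 , 1145.31369548])}
{'time_s': 0.1, 'joints': array([-6.84337517e+01,  7.51124247e+00,  8.53232876e+01,  2.73073232e-04,
        8.72597803e+01, -4.89400965e+00]), 'joint_vel': array([-0.00739581, -0.14292621, -0.09746949, -0.00014789,  0.09924909,
        0.01739007]), 'joint_torque': array([ 1.82370317e-03, -5.61342716e+01, -4.93094873e+01,  7.70314015e-02,
        2.92333681e-02, -1.18564887e-05]), 'ee_pos': array([ 267.17255436, -536.66844105,  217.68514255]), 'tcp_rot': array([[ 8.95243789e-01,  4.45576253e-01, -6.00613631e-04],
       [ 4.45576634e-01, -8.95242489e-01,  1.53254284e-03],
       [ 1.45169852e-04, -1.63961886e-03, -9.99998645e-01]]), 'ft_force': array([ 0.70636842,  0.19586224, -0.22401078]), 'wrist_torque': array([-0.05702538, -0.0331551 , -0.02587641]), 'gripper_width': 93.28245135561414}
```

View pics/top0.png

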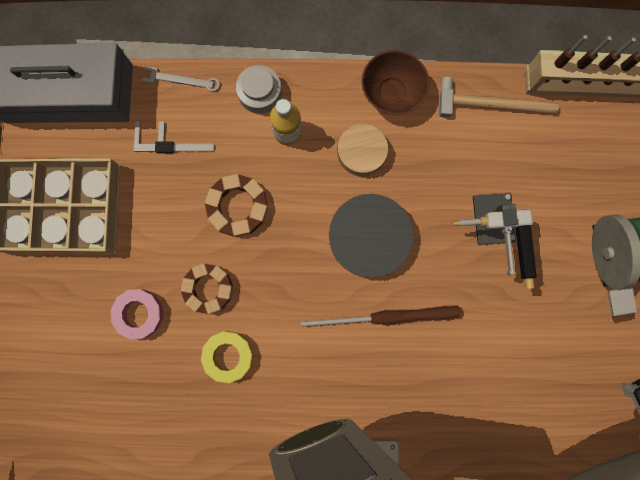

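View pics/scene0.png

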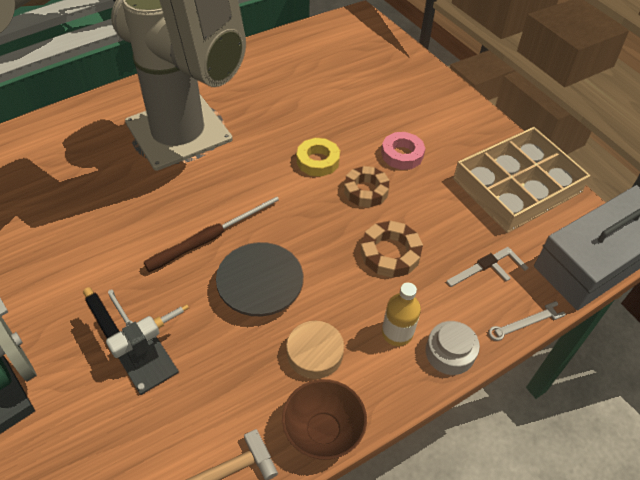

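```bash
cat > h.py <<'E'
import numpy as np, cv2
from cell import bot
def K(m): return np.array([[m['fx'],0,m['cx']],[0,m['fy'],m['cy']],[0,0,1]])
def D(m): return np.array([m['k1'],0,0,0,0.])
def world(name,uv,z):
    m=bot.camera_model(name)
    n=cv2.undistortPoints(np.array(uv,float).reshape(-1,1,2),K(m),D(m)).reshape(-1,2)
    d=np.c_[n,np.ones(len(n))]@m['R']; c=-m['R'].T@m['t']
    return c+d*((z-c[2])/d[:,2])[:,None]
def pix(name,X):
    m=bot.camera_model(name)
    return cv2.projectPoints(np.array(X,float).reshape(-1,1,3),cv2.Rodrigues(m['R'])[0],m['t'],K(m),D(m))[0].reshape(-1,2)
def ortho(name,img,x1,y1,w,h,z,s):
    "rectified: col -> -y from y1, row -> -x from x1; s px per mm"
    c,r=np.meshgrid(np.arange(int(w*s))/s,np.arange(int(h*s))/s)
    P=np.stack([x1-r,y1-c,0*c+z],-1)
    uv=pix(name,P).reshape(*c.shape,2).astype(np.float32)
    return cv2.remap(img,uv[...,0],uv[...,1],cv2.INTER_CUBIC)
E
python3 - <<'E'
from h import *
im=cv2.imread('pics/top0.png')
g=cv2.cvtColor(im,cv2.COLOR_BGR2HSV)
def rep(n,uv,z): print(n,world('top',uv,z).round(1).tolist())
rep('wide',[[236,206]],30);rep('narrow',[[207,289]],30);rep('plate',[[371,236]],40)
rep('nozzle',[[455,223]],85);rep('grip',[[523,210],[530,288]],99)
# plate: low saturation dark blob
m=((g[...,1]<70)&(g[...,2]<90)).astype(np.uint8); m[:150]=0
cs,_=cv2.findContours(m,0,1)
for c in cs:
    if cv2.contourArea(c)>3000: w=world('top',c.reshape(-1,2),40)[:,:2].astype(np.float32); print(cv2.contourArea(c),cv2.fitEllipse(w),cv2.minEnclosingCircle(w))
a=ortho('top',im,740,280,200,290,30,2)
b=ortho('top',im,660,-260,190,290,94,2)
cv2.imwrite('pics/o1.png',np.hstack([a,b]))
E
```

```text
wide [[601.7, 239.5, 30.0]]
narrow [[423.3, 296.4, 30.0]]
plate [[538.4, -49.3, 40.0]]
nozzle [[561.3, -217.9, 85.0]]
grip [[587.8, -356.4, 99.0], [428.4, -365.8, 99.0]]
5340.5 ((540.5160522460938, -49.026920318603516), (175.4529571533203, 175.6468963623047), 132.13052368164062) ((540.50244140625, -48.922611236572266), 88.92658233642578)
```

View pics/o1.png

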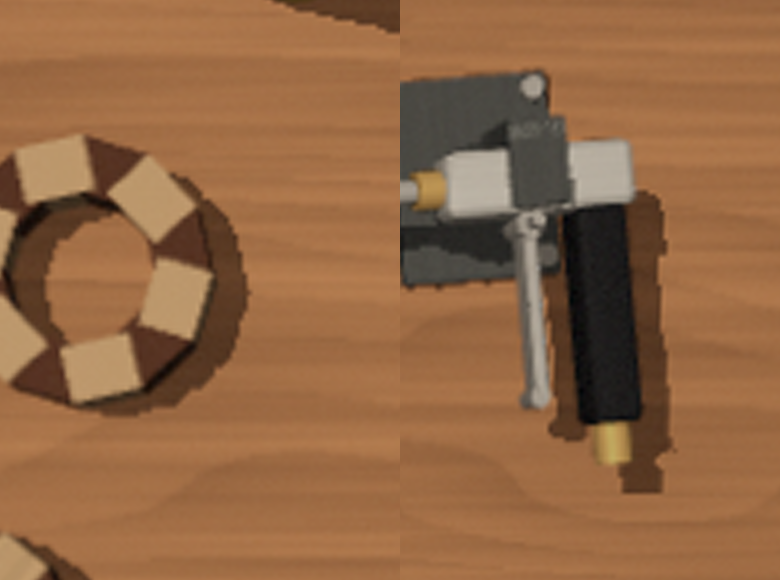

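```bash
cat > meas.py <<'E'
from h import *
def staves(im,cx,cy,z,R,name='top'):
    "light staves of the ring near (cx,cy): centre and yaw from their top-face centroids"
    s=3; h=R+15
    a=ortho(name,im,cx+h,cy+h,2*h,2*h,z,s)
    b=cv2.cvtColor(a,cv2.COLOR_BGR2HSV)
    m=((b[...,2]>165)&(b[...,1]<125)).astype(np.uint8)
    m=cv2.morphologyEx(m,cv2.MORPH_OPEN,np.ones((7,7)))
    n,_,st,ce=cv2.connectedComponentsWithStats(m)
    P=np.array([[cx+h-c[1]/s,cy+h-c[0]/s] for c,t in zip(ce[1:],st[1:]) if t[4]>150*s*s*.5])
    ar=[t[4]/s/s for t in st[1:] if t[4]>150*s*s*.5]
    A=np.c_[2*P,np.ones(len(P))]; q=np.linalg.lstsq(A,(P**2).sum(1),rcond=None)[0]
    c=q[:2]; r=np.sqrt(q[2]+c@c); th=np.degrees(np.arctan2(*(P-c).T[::-1]))
    yaw=np.degrees(np.angle(np.exp(1j*np.radians(th*6)).mean()))/6
    print(len(P),'areas',np.round(ar),'centre',c.round(1),'r',round(r,1),'ang',np.sort(th).round(1),'yaw mod60',yaw.round(1))
    return c,yaw
E
python3 - <<'E'
from meas import *
im=cv2.imread('pics/top0.png')
staves(im,601,240,30,65);staves(im,423,296,30,52)
sc=cv2.imread('pics/scene0.png')
staves(sc,601,240,30,65,'scene');staves(sc,423,296,30,52,'scene')
g=cv2.cvtColor(sc,cv2.COLOR_BGR2HSV)
m=((g[...,1]<90)&(g[...,2]<90)).astype(np.uint8); m[:,:200]=0;m[:,320:]=0
for c in cv2.findContours(m,0,1)[0]:
    if cv2.contourArea(c)>3000: w=world('scene',c.reshape(-1,2),40)[:,:2].astype(np.float32); print('plate scene',cv2.fitEllipse(w),cv2.minEnclosingCircle(w))
# gun, top view
a=ortho('top',im,600,-300,130,200,99,4);v=a.max(2)
r=[]
for row in range(120,480,20):
    k=np.where(v[row]<45)[0]; r.append((600-row/4,-300-k.min()/4,-300-k.max()/4)) if len(k) else 0
r=np.array(r);print(r.round(1)[::3]); 
b=ortho('top',im,600,-200,130,120,85,4)
b2=ortho('scene',sc,600,-200,130,120,85,4)
cv2.imwrite('pics/noz.png',cv2.resize(np.vstack([b,b2]),None,fx=.6,fy=.6))
a2=ortho('top',im,600,-300,130,200,94,4);a3=ortho('scene',sc,600,-300,130,200,99,4)
n=cv2.resize(np.vstack([b,b2]),(434,800))
cv2.imwrite('pics/gun.png',cv2.resize(np.hstack([a2,a3,n]),None,fx=.53,fy=.53))
print(a2.shape,n.shape)
E
```

```text
6 areas [902. 904. 913. 896. 913. 897.] centre [606.2 241.6] r 51.1 ang [-166.9 -107.2  -47.1   12.9   73.1  133.4] yaw mod60 13.1
6 areas [602. 588. 609. 593. 604. 588.] centre [425.3 300.4] r 40.0 ang [-157.9  -98.7  -39.2   20.8   81.4  142. ] yaw mod60 21.4
6 areas [890. 827. 879. 896. 791. 820.] centre [607.4 242.7] r 51.1 ang [-167.5 -107.7  -46.5   13.7   73.6  133.8] yaw mod60 13.2
6 areas [531. 523. 504. 517. 505. 527.] centre [426.2 301.5] r 40.1 ang [-159.7  -98.7  -38.5   22.6   82.1  141.1] yaw mod60 21.5
plate scene ((544.5230712890625, -49.6320686340332), (175.35592651367188, 178.658935546875), 63.47734451293945) ((544.6383666992188, -49.529747009277344), 90.72492218017578)
[[ 555.  -348.5 -369.8]
 [ 540.  -300.  -371.2]
 [ 525.  -329.8 -372.5]
 [ 510.  -342.5 -373.5]
 [ 495.  -343.5 -375. ]]
(800, 520, 3) (800, 434, 3)
```

View pics/gun.png

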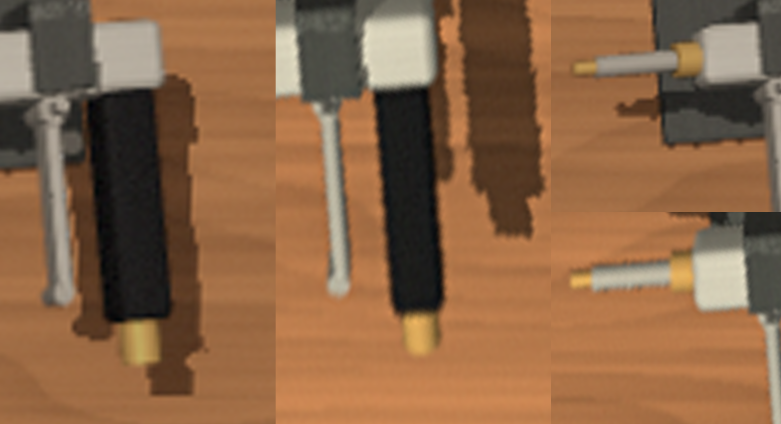

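```bash
python3 - <<'E'
from meas import *
from scipy.optimize import least_squares
T=cv2.imread('pics/top0.png');S=cv2.imread('pics/scene0.png')
for n,im in(('top',T),('scene',S)):
    a=ortho(n,im,560,-330,70,150,99,4).max(2).astype(int); L=[];Rr=[]
    for row in range(20,400,4):
        k=np.where(a[row]<60)[0]
        if n=='top': # connected dark run with the rightmost end
            k=np.where(a[row]<48)[0]
        if len(k): L.append((560-row/4,-330-k.min()/4));Rr.append((560-row/4,-330-k.max()/4))
    for q,nm in((L,'L'),(Rr,'R')):
        q=np.array(q); p=np.polyfit(q[:,0],q[:,1],1)
        k=abs(np.polyval(p,q[:,0])-q[:,1])<2; p=np.polyfit(q[k,0],q[k,1],1); e=(np.polyval(p,q[k,0])-q[k,1]).std()
        print(n,nm,'slope deg',np.degrees(np.arctan(p[0])).round(2),'y at x=485',np.polyval(p,485).round(1),k.sum(),e.round(2))
# plate: fixed r=90 circle, radial edge search, only far-from-camera half
for n,im,c0 in(('top',T,(541,-49)),('scene',S,(542,-49))):
    m=bot.camera_model(n); cam=(-m['R'].T@m['t'])[:2]; f=np.array(c0)-cam; f/=np.linalg.norm(f)
    a=ortho(n,im,c0[0]+110,c0[1]+110,220,220,40,3).astype(np.float32)
    P=[]
    for t in np.arange(0,2*np.pi,.02):
        d=np.array([np.cos(t),np.sin(t)])
        if d@f<-.2: continue
        rr=np.arange(75,105,.33); pr=cv2.remap(a,((110-rr*d[1])*3).astype(np.float32)[None],((110-rr*d[0])*3).astype(np.float32)[None],1)[0,:,2]
        pr=cv2.GaussianBlur(pr[None],(0,0),3)[0]; i=np.argmax(np.diff(pr)); P.append(np.array(c0)+d*rr[i])
    P=np.array(P)
    r=least_squares(lambda p:np.hypot(*(P-p[:2]).T)-p[2],[*c0,90],loss='soft_l1')
    r2=least_squares(lambda p:np.hypot(*(P-p[:2]).T)-90,c0,loss='soft_l1')
    print(n,'plate',r.x.round(1),r2.x.round(1),cam.round())
E
```

```text
top L slope deg 6.28 y at x=485 -344.3 56 0.72
top R slope deg 4.91 y at x=485 -376.0 95 0.17
scene L slope deg 4.9 y at x=485 -353.2 95 0.22
scene R slope deg 3.52 y at x=485 -377.1 95 0.39
top plate [540.7 -49.7  89.7] [540.4 -49.5] [388.  63.]
scene plate [542.8 -48.7  90.3] [542.5 -48.5] [1210. -352.]
```

```bash
cat > go.py <<'E'
import numpy as np, sys
from cell import bot
def go(x,y,z,ang,N):
    "constant row (cm, deg) that takes the tool to x,y,z with the jaw axis at ang (mod 180) in N rows"
    s=bot.get_state(); R=s['tcp_rot']; p=s['ee_pos']
    a0=np.degrees(np.arctan2(R[1,1],R[0,1])); d=(ang-a0+90)%180-90
    d2=d-180*np.sign(d); j6=s['joints'][5]; j1=s['joints'][0]; j1n=np.degrees(np.arctan2(y,x))
    k=np.arange(N)*np.radians(-d/N); C=np.cos(k).sum();S=np.sin(k).sum()
    A=np.array([[C,-S],[S,C]])
    for dd in (d,d2):
        k=np.arange(N)*np.radians(-dd/N); C=np.cos(k).sum();S=np.sin(k).sum(); A=np.array([[C,-S],[S,C]])
        w=R.T@(np.array([x,y,z])-p); t=np.linalg.solve(A,w[:2])
        print(f"turn {-dd:.1f}: per row tx {t[0]/10:.3f} ty {t[1]/10:.3f} tz {w[2]/10/N:.3f} az {-dd/N:.2f}  j6 end ~{j6+(j1n-j1)-dd:.0f}")
    print('t',s['time_s'],'pos',p.round(1),'ang',a0.round(1),'tilt',R[:2,2].round(4),'F',s['ft_force'].round(1),'w',round(s['gripper_width'],1))
if __name__=='__main__': go(*map(float,sys.argv[1:5]),int(sys.argv[5]))
E
python3 go.py 485 -358 180 94.9 8
```

```text
turn 21.6: per row tx 3.277 ty -1.345 tz 0.473 az 2.70  j6 end ~49
turn -158.4: per row tx 2.727 ty 4.109 tz 0.473 az -19.80  j6 end ~-131
t 0.1 pos [ 267.2 -536.7  217.7] ang -63.5 tilt [-0.0006  0.0015] F [ 0.7  0.2 -0.2] w 93.3
```

>>> arm_command([
  {"tx": 3.277,"ty": -1.345,"tz": 0.473,"az": 2.7},
  {"tx": 3.277,"ty": -1.345,"tz": 0.473,"az": 2.7},
  {"tx": 3.277,"ty": -1.345,"tz": 0.473,"az": 2.7},
  {"tx": 3.277,"ty": -1.345,"tz": 0.473,"az": 2.7},
  {"tx": 3.277,"ty": -1.345,"tz": 0.473,"az": 2.7},
], force=20)

```text
invalid input
```

>>> arm_command([
  {"tx": 3.277,"ty": -1.345,"tz": 0.473,"az": 2.7},
  {"tx": 3.277,"ty": -1.345,"tz": 0.473,"az": 2.7},
  {"tx": 3.277,"ty": -1.345,"tz": 0.473,"az": 2.7},
  {},
  {},
])

```text
invalid input
```

```bash
python3 go.py 485 -358 66 94.9 5
```

```text
turn 21.6: per row tx 5.272 ty -2.074 tz 3.037 az 4.31  j6 end ~49
turn -158.4: per row tx 4.976 ty 6.042 tz 3.037 az -31.69  j6 end ~-131
t 0.1 pos [ 267.2 -536.7  217.7] ang -63.5 tilt [-0.0006  0.0015] F [ 0.7  0.2 -0.2] w 93.3
```

>>> arm_command([
  {"tx": 3.277,"ty": -1.345,"tz": 0.473,"ax": 0,"ay": 0,"az": 2.7,"fingers": 1},
  {"tx": 3.277,"ty": -1.345,"tz": 0.473,"ax": 0,"ay": 0,"az": 2.7,"fingers": 1},
  {"tx": 3.277,"ty": -1.345,"tz": 0.473,"ax": 0,"ay": 0,"az": 2.7,"fingers": 1},
  {"tx": 3.277,"ty": -1.345,"tz": 0.473,"ax": 0,"ay": 0,"az": 2.7,"fingers": 1},
  {"tx": 3.277,"ty": -1.345,"tz": 0.473,"ax": 0,"ay": 0,"az": 2.7,"fingers": 1},
], force=20)

```text
time_s: 0.6
ee_pos: [396.4, -414.5, 194.4]
tcp_rot: [[0.975, 0.222, -0.0], [0.222, -0.975, 0.001], [-0.0, -0.001, -1.0]]
ft_force: [0.6, -0.3, 0.1]
gripper_width: 92.8
```

>>> arm_command([
  {"tx": 3.277,"ty": -1.345,"tz": 0.473,"ax": 0,"ay": 0,"az": 2.7,"fingers": 1},
  {"tx": 3.277,"ty": -1.345,"tz": 0.473,"ax": 0,"ay": 0,"az": 2.7,"fingers": 1},
  {"tx": 3.277,"ty": -1.345,"tz": 0.473,"ax": 0,"ay": 0,"az": 2.7,"fingers": 1},
  {"tx": 0,"ty": 0,"tz": 1,"ax": 0,"ay": 0,"az": 0,"fingers": 1},
  {"tx": 0,"ty": 0,"tz": 1,"ax": 0,"ay": 0,"az": 0,"fingers": 1},
])

```text
time_s: 1.1
ee_pos: [485.4, -358.0, 159.8]
tcp_rot: [[0.996, 0.087, -0.001], [0.087, -0.996, 0.0], [-0.001, -0.0, -1.0]]
ft_force: [-1.8, 0.7, 0.3]
gripper_width: 93.2
```

```bash
python3 go.py 485 -358 66 94.9 5
```

```text
turn 0.1: per row tx -0.007 ty -0.001 tz 1.875 az 0.02  j6 end ~49
turn -179.9: per row tx -0.002 ty -0.011 tz 1.875 az -35.98  j6 end ~-131
t 1.1 pos [ 485.4 -358.   159.8] ang -85.0 tilt [-0.0009  0.0003] F [-1.8  0.7  0.3] w 93.2
```

Descend, then pinch gradually.

>>> arm_command([
  {"tx": 0,"ty": 0,"tz": 2.3,"ax": 0,"ay": 0,"az": 0,"fingers": 1},
  {"tx": 0,"ty": 0,"tz": 2.3,"ax": 0,"ay": 0,"az": 0,"fingers": 1},
  {"tx": 0,"ty": 0,"tz": 2.3,"ax": 0,"ay": 0,"az": 0,"fingers": 1},
  {"tx": 0,"ty": 0,"tz": 2.2,"ax": 0,"ay": 0,"az": 0,"fingers": 1},
  {"tx": 0,"ty": 0,"tz": 0,"ax": 0,"ay": 0,"az": 0,"fingers": 1},
])

```text
time_s: 1.6
ee_pos: [481.5, -357.4, 65.2]
tcp_rot: [[0.996, 0.084, -0.006], [0.084, -0.996, 0.005], [-0.006, -0.005, -1.0]]
ft_force: [0.2, 0.9, -0.9]
gripper_width: 92.6
```

>>> arm_command([
  {"tx": 0,"ty": 0,"tz": 0,"ax": 0,"ay": 0,"az": 0,"fingers": 0.6},
  {"tx": 0,"ty": 0,"tz": 0,"ax": 0,"ay": 0,"az": 0,"fingers": 0.42},
  {"tx": 0,"ty": 0,"tz": 0,"ax": 0,"ay": 0,"az": 0,"fingers": 0.3},
  {"tx": 0,"ty": 0,"tz": 0,"ax": 0,"ay": 0,"az": 0,"fingers": 0.3},
  {"tx": 0,"ty": 0,"tz": 0,"ax": 0,"ay": 0,"az": 0,"fingers": 0.3},
], force=20)

```text
time_s: 2.1
ee_pos: [485.7, -358.3, 70.7]
tcp_rot: [[0.996, 0.085, 0.001], [0.085, -0.996, 0.0], [0.001, -0.0, -1.0]]
ft_force: [-0.6, 5.0, 3.4]
gripper_width: 57.6
```

>>> arm_command([
  {"tx": 0,"ty": 0,"tz": 0.2,"ax": 0,"ay": 0,"az": 0,"fingers": 0.2},
  {"tx": 0,"ty": 0,"tz": 0.2,"ax": 0,"ay": 0,"az": 0,"fingers": 0.2},
  {"tx": 0,"ty": 0,"tz": 0,"ax": 0,"ay": 0,"az": 0,"fingers": 0.2},
  {"tx": 0,"ty": 0,"tz": 0,"ax": 0,"ay": 0,"az": 0,"fingers": 0.2},
  {"tx": 0,"ty": 0,"tz": 0,"ax": 0,"ay": 0,"az": 0,"fingers": 0.2},
])

```text
time_s: 2.6
ee_pos: [485.6, -358.7, 65.7]
tcp_rot: [[0.996, 0.085, 0.001], [0.085, -0.996, -0.0], [0.001, 0.0, -1.0]]
ft_force: [3.5, 0.2, -2.6]
gripper_width: 37.0
```

```bash
python3 go.py 485 -358 66 94.9 5
```

```text
turn -0.0: per row tx -0.011 ty -0.015 tz -0.006 az -0.01  j6 end ~49
turn 180.0: per row tx -0.027 ty 0.009 tz -0.006 az 35.99  j6 end ~229
t 2.6 pos [ 485.6 -358.7   65.7] ang -85.1 tilt [ 0.0006 -0.0003] F [ 3.5  0.2 -2.6] w 37.0
```

>>> arm_command([
  {"tx": 0,"ty": 0,"tz": 0,"ax": 0,"ay": 0,"az": 0,"fingers": 0.2},
  {"tx": 0,"ty": 0,"tz": 0,"ax": 0,"ay": 0,"az": 0,"fingers": 0.2},
  {"tx": 0,"ty": 0,"tz": 0,"ax": 0,"ay": 0,"az": 0,"fingers": 0.2},
  {"tx": 0,"ty": 0,"tz": 0,"ax": 0,"ay": 0,"az": 0,"fingers": 0.2},
  {"tx": 0,"ty": 0,"tz": 0,"ax": 0,"ay": 0,"az": 0,"fingers": 0.2},
])

```text
time_s: 3.1
ee_pos: [485.6, -358.7, 65.7]
tcp_rot: [[0.996, 0.085, 0.001], [0.085, -0.996, -0.0], [0.001, 0.0, -1.0]]
ft_force: [5.9, -1.4, -4.7]
gripper_width: 37.0
```

>>> arm_command([
  {"tx": 0,"ty": 0,"tz": 0,"ax": 0,"ay": 0,"az": 0,"fingers": 0.2},
  {"tx": 0,"ty": 0,"tz": 0,"ax": 0,"ay": 0,"az": 0,"fingers": 0.2},
  {"tx": 0,"ty": 0,"tz": 0,"ax": 0,"ay": 0,"az": 0,"fingers": 0.2},
  {"tx": 0,"ty": 0,"tz": 0,"ax": 0,"ay": 0,"az": 0,"fingers": 0.2},
  {"tx": 0,"ty": 0,"tz": 0,"ax": 0,"ay": 0,"az": 0,"fingers": 0.2},
])

```text
time_s: 3.6
ee_pos: [485.6, -358.7, 65.7]
tcp_rot: [[0.996, 0.085, 0.001], [0.085, -0.996, -0.0], [0.001, 0.0, -1.0]]
ft_force: [4.6, -1.6, -3.5]
gripper_width: 37.1
```

```bash
python3 - <<'E'
from h import *
im=bot.read_camera('top');sc=bot.read_camera('scene')
cv2.imwrite('pics/sq.png',np.hstack([ortho('top',im,600,-280,150,200,94,3),ortho('scene',sc,600,-280,110,200,94,3)]))
E
```

```text
(no output)
```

View pics/sq.png

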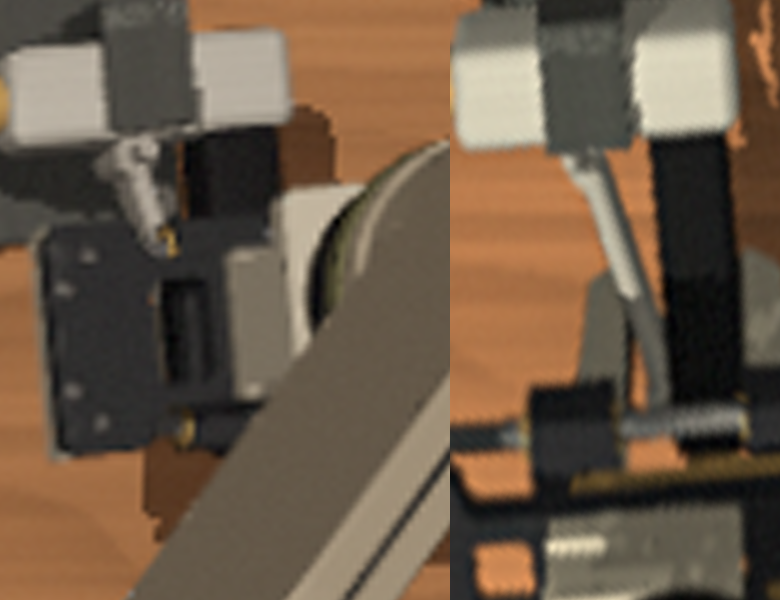

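>>> arm_command([
  {"tx": 0,"ty": 0,"tz": 0,"ax": 0,"ay": 0,"az": 0,"fingers": 1},
  {"tx": 0,"ty": 0,"tz": 0,"ax": 0,"ay": 0,"az": 0,"fingers": 1},
  {"tx": 0,"ty": 0,"tz": 0,"ax": 0,"ay": 0,"az": 0,"fingers": 1},
  {"tx": 0,"ty": 0,"tz": 0,"ax": 0,"ay": 0,"az": 0,"fingers": 1},
  {"tx": 0,"ty": 0,"tz": 0,"ax": 0,"ay": 0,"az": 0,"fingers": 1},
])

```text
time_s: 4.2
ee_pos: [485.1, -358.9, 66.0]
tcp_rot: [[0.996, 0.085, -0.0], [0.085, -0.996, -0.001], [-0.0, 0.001, -1.0]]
ft_force: [-0.3, -0.6, 0.4]
gripper_width: 72.6
```

>>> arm_command([
  {"tx": 0,"ty": 0,"tz": 0,"ax": 0,"ay": 0,"az": 0,"fingers": 1},
  {"tx": 0,"ty": 0,"tz": -2,"ax": 0,"ay": 0,"az": 0,"fingers": 1},
  {"tx": 0,"ty": 0,"tz": -2.5,"ax": 0,"ay": 0,"az": 0,"fingers": 1},
  {"tx": 0,"ty": 0,"tz": -2.5,"ax": 0,"ay": 0,"az": 0,"fingers": 0.7},
  {"tx": 0,"ty": 0,"tz": -2,"ax": 0,"ay": 0,"az": 0,"fingers": 0.7},
])

```text
time_s: 4.7
ee_pos: [485.5, -359.3, 157.6]
tcp_rot: [[0.996, 0.084, 0.001], [0.084, -0.996, -0.001], [0.001, 0.002, -1.0]]
ft_force: [0.2, -0.4, -0.1]
gripper_width: 81.1
```

```bash
python3 go.py 595.2 291.9 110 103.2 15
```

```text
turn -8.4: per row tx 1.384 ty -4.184 tz 0.311 az -0.56  j6 end ~103
turn 171.6: per row tx -6.017 ty -2.717 tz 0.311 az 11.44  j6 end ~283
t 4.7 pos [ 485.5 -359.3  157.6] ang -85.2 tilt [ 0.001  -0.0015] F [ 0.2 -0.4 -0.1] w 81.1
```

>>> arm_command([
  {"tx": 1.384,"ty": -4.184,"tz": 0,"ax": 0,"ay": 0,"az": -0.56,"fingers": 0.7},
  {"tx": 1.384,"ty": -4.184,"tz": 0,"ax": 0,"ay": 0,"az": -0.56,"fingers": 0.7},
  {"tx": 1.384,"ty": -4.184,"tz": 0,"ax": 0,"ay": 0,"az": -0.56,"fingers": 0.7},
  {"tx": 1.384,"ty": -4.184,"tz": 0,"ax": 0,"ay": 0,"az": -0.56,"fingers": 0.7},
  {"tx": 1.384,"ty": -4.184,"tz": 0,"ax": 0,"ay": 0,"az": -0.56,"fingers": 0.7},
])

```text
time_s: 5.2
ee_pos: [532.5, -142.2, 156.0]
tcp_rot: [[0.991, 0.133, 0.001], [0.133, -0.991, -0.001], [0.001, 0.001, -1.0]]
ft_force: [1.2, 0.0, 0.4]
gripper_width: 65.2
```

>>> arm_command([
  {"tx": 1.384,"ty": -4.184,"tz": 0,"ax": 0,"ay": 0,"az": -0.56,"fingers": 0.7},
  {"tx": 1.384,"ty": -4.184,"tz": 0,"ax": 0,"ay": 0,"az": -0.56,"fingers": 0.7},
  {"tx": 1.384,"ty": -4.184,"tz": 0,"ax": 0,"ay": 0,"az": -0.56,"fingers": 0.7},
  {"tx": 1.384,"ty": -4.184,"tz": 0,"ax": 0,"ay": 0,"az": -0.56,"fingers": 0.7},
  {"tx": 1.384,"ty": -4.184,"tz": 0,"ax": 0,"ay": 0,"az": -0.56,"fingers": 0.7},
])

```text
time_s: 5.7
ee_pos: [569.2, 75.4, 156.1]
tcp_rot: [[0.983, 0.182, 0.001], [0.182, -0.983, -0.0], [0.001, 0.001, -1.0]]
ft_force: [-0.7, 0.1, -1.0]
gripper_width: 65.1
```

>>> arm_command([
  {"tx": 1.384,"ty": -4.184,"tz": 0.3,"ax": 0,"ay": 0,"az": -0.56,"fingers": 0.7},
  {"tx": 1.384,"ty": -4.184,"tz": 0.6,"ax": 0,"ay": 0,"az": -0.56,"fingers": 0.7},
  {"tx": 1.384,"ty": -4.184,"tz": 1,"ax": 0,"ay": 0,"az": -0.56,"fingers": 0.7},
  {"tx": 1.384,"ty": -4.184,"tz": 1.5,"ax": 0,"ay": 0,"az": -0.56,"fingers": 0.7},
  {"tx": 1.384,"ty": -4.184,"tz": 1.5,"ax": 0,"ay": 0,"az": -0.56,"fingers": 0.7},
])

```text
time_s: 6.2
ee_pos: [595.2, 294.3, 106.7]
tcp_rot: [[0.973, 0.229, 0.002], [0.229, -0.973, 0.0], [0.001, 0.0, -1.0]]
ft_force: [0.5, 0.2, 0.5]
gripper_width: 65.2
```

>>> arm_command([
  {"tx": 0,"ty": 0,"tz": 1,"ax": 0,"ay": 0,"az": 0,"fingers": 0.7},
  {"tx": 0,"ty": 0,"tz": 0,"ax": 0,"ay": 0,"az": 0,"fingers": 0.7},
  {"tx": 0,"ty": 0,"tz": 0,"ax": 0,"ay": 0,"az": 0,"fingers": 0.7},
  {"tx": 0,"ty": 0,"tz": 0,"ax": 0,"ay": 0,"az": 0,"fingers": 0.7},
  {"tx": 0,"ty": 0,"tz": 0,"ax": 0,"ay": 0,"az": 0,"fingers": 0.7},
])

```text
time_s: 6.7
ee_pos: [595.6, 291.7, 98.2]
tcp_rot: [[0.974, 0.228, 0.002], [0.228, -0.974, 0.001], [0.002, -0.0, -1.0]]
ft_force: [0.1, -0.4, -0.6]
gripper_width: 65.0
```

```bash
python3 go.py 595.2 291.9 6 103.2 5; python3 - <<'E'
from h import *
im=bot.read_camera('top');sc=bot.read_camera('scene')
a=ortho('top',im,740,360,200,290,30,2);b=ortho('scene',sc,740,360,200,290,30,2)
c=ortho('top',im,600,-300,130,200,94,2)
cv2.imwrite('pics/w1.png',cv2.resize(np.hstack([a[:400],b[:400]]),None,fx=.9,fy=.9))
E
```

```text
turn -0.0: per row tx -0.010 ty -0.005 tz 1.843 az -0.01  j6 end ~103
turn 180.0: per row tx -0.013 ty 0.012 tz 1.843 az 35.99  j6 end ~283
t 6.7 pos [595.6 291.7  98.2] ang -76.8 tilt [0.0018 0.0005] F [ 0.1 -0.4 -0.6] w 65.0
```

View pics/w1.png

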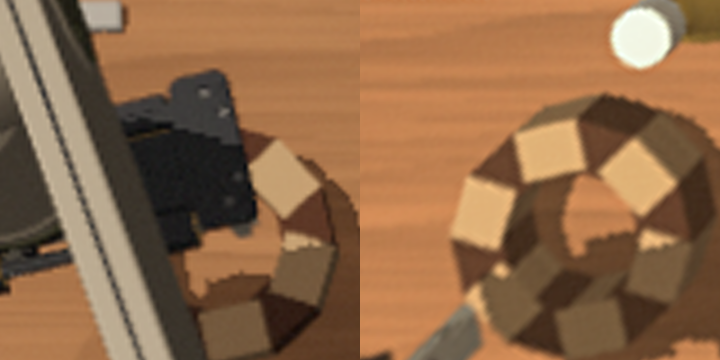

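>>> arm_command([
  {"tx": -0.05,"ty": 0,"tz": 2,"ax": 0,"ay": 0,"az": 0,"fingers": 0.7},
  {"tx": 0,"ty": 0,"tz": 2.5,"ax": 0,"ay": 0,"az": 0,"fingers": 0.7},
  {"tx": 0,"ty": 0,"tz": 2,"ax": 0,"ay": 0,"az": 0,"fingers": 0.7},
  {"tx": 0,"ty": 0,"tz": 1.5,"ax": 0,"ay": 0,"az": 0,"fingers": 0.7},
  {"tx": 0,"ty": 0,"tz": 0.8,"ax": 0,"ay": 0,"az": 0,"fingers": 0.7},
])

```text
time_s: 7.3
ee_pos: [593.4, 292.0, 7.3]
tcp_rot: [[0.973, 0.229, -0.002], [0.229, -0.973, -0.001], [-0.002, 0.0, -1.0]]
ft_force: [0.5, -0.4, -1.0]
gripper_width: 64.7
```

>>> arm_command([
  {"tx": 0,"ty": 0,"tz": 0.3,"ax": 0,"ay": 0,"az": 0,"fingers": 0.7},
  {"tx": 0,"ty": 0,"tz": 0,"ax": 0,"ay": 0,"az": 0,"fingers": 0.5},
  {"tx": 0,"ty": 0,"tz": 0,"ax": 0,"ay": 0,"az": 0,"fingers": 0.36},
  {"tx": 0,"ty": 0,"tz": 0,"ax": 0,"ay": 0,"az": 0,"fingers": 0.36},
  {"tx": 0,"ty": 0,"tz": 0,"ax": 0,"ay": 0,"az": 0,"fingers": 0.36},
])

```text
time_s: 7.8
ee_pos: [594.7, 292.9, 6.7]
tcp_rot: [[0.973, 0.229, 0.001], [0.229, -0.973, 0.001], [0.001, -0.0, -1.0]]
ft_force: [-0.1, 0.1, 1.0]
gripper_width: 37.8
```

```bash
python3 go.py 595.2 291.9 6 103.2 5
```

```text
turn 0.1: per row tx 0.005 ty 0.022 tz 0.014 az 0.01  j6 end ~103
turn -179.9: per row tx -0.029 ty 0.018 tz 0.014 az -35.99  j6 end ~-77
t 7.8 pos [594.7 292.9   6.7] ang -76.7 tilt [0.0013 0.0005] F [-0.1  0.1  1. ] w 37.8
```

>>> arm_command([
  {"tx": 0,"ty": 0,"tz": 0,"ax": 0,"ay": 0,"az": 0,"fingers": 0.2},
  {"tx": 0,"ty": 0,"tz": 0,"ax": 0,"ay": 0,"az": 0,"fingers": 0.2},
  {"tx": 0,"ty": 0,"tz": 0,"ax": 0,"ay": 0,"az": 0,"fingers": 0.2},
  {"tx": 0,"ty": 0,"tz": 0,"ax": 0,"ay": 0,"az": 0,"fingers": 0.2},
  {"tx": 0,"ty": 0,"tz": 0,"ax": 0,"ay": 0,"az": 0,"fingers": 0.2},
], force=45)

```text
time_s: 8.3
ee_pos: [594.3, 292.7, 6.2]
tcp_rot: [[0.973, 0.229, 0.0], [0.229, -0.973, 0.0], [0.0, -0.0, -1.0]]
ft_force: [-0.2, -0.8, 4.5]
gripper_width: 27.5
```

>>> arm_command([
  {"tx": 0,"ty": 0,"tz": -0.5,"ax": 0,"ay": 0,"az": 0,"fingers": 0.2},
  {"tx": 0,"ty": 0,"tz": -1,"ax": 0,"ay": 0,"az": 0,"fingers": 0.2},
  {"tx": 0,"ty": 0,"tz": -2,"ax": 0,"ay": 0,"az": 0,"fingers": 0.2},
  {"tx": 0,"ty": 0,"tz": -2,"ax": 0,"ay": 0,"az": 0,"fingers": 0.2},
  {"tx": 0,"ty": 0,"tz": -1.5,"ax": 0,"ay": 0,"az": 0,"fingers": 0.2},
])

```text
time_s: 8.8
ee_pos: [594.6, 292.9, 77.7]
tcp_rot: [[0.973, 0.229, 0.001], [0.229, -0.973, 0.001], [0.001, -0.0, -1.0]]
ft_force: [0.3, -0.1, -1.5]
gripper_width: 27.7
```

>>> arm_command([
  {"tx": 0,"ty": 0,"tz": -1,"ax": 0,"ay": 0,"az": 0,"fingers": 0.2},
  {"tx": 0,"ty": 0,"tz": 0,"ax": 0,"ay": 0,"az": 0,"fingers": 0.2},
  {"tx": 0,"ty": 0,"tz": 0,"ax": 0,"ay": 0,"az": 0,"fingers": 0.2},
  {"tx": 0,"ty": 0,"tz": 0,"ax": 0,"ay": 0,"az": 0,"fingers": 0.2},
  {"tx": 0,"ty": 0,"tz": 0,"ax": 0,"ay": 0,"az": 0,"fingers": 0.2},
])

```text
time_s: 9.3
ee_pos: [593.3, 292.3, 84.4]
tcp_rot: [[0.973, 0.229, -0.002], [0.229, -0.973, -0.001], [-0.002, 0.0, -1.0]]
ft_force: [0.1, -0.3, -1.5]
gripper_width: 27.5
```

```bash
python3 go.py 529.9 0.6 80 103.2 10; python3 - <<'E'
from meas import *
for n in('scene','top'):
  im=bot.read_camera(n); cv2.imwrite(f'pics/h_{n}.png',im)
  a=ortho(n,im,720,360,200,240,108,2); cv2.imwrite(f'pics/hh_{n}.png',a)
a,b=cv2.imread('pics/hh_scene.png'),cv2.imread('pics/h_scene.png')
cv2.imwrite('pics/h2.png',b[110:400,280:560])
try: staves(b,606,242,108,65,'scene')
except Exception as e: print(e)
E
```

```text
turn 0.1: per row tx -1.285 ty 2.695 tz 0.048 az 0.01  j6 end ~77
turn -179.9: per row tx -4.476 ty -1.325 tz 0.048 az -17.99  j6 end ~-103
t 9.3 pos [593.3 292.3  84.4] ang -76.7 tilt [-0.002  -0.0008] F [ 0.1 -0.3 -1.5] w 27.5
3 areas [921. 892. 759.] centre [604.8 243.1] r 52.6 ang [-45.2  13.2  69. ] yaw mod60 12.3
```

View pics/h2.png

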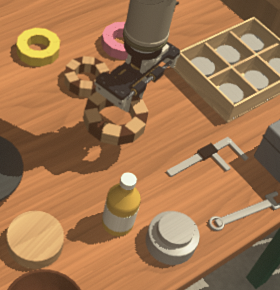

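>>> arm_command([
  {"tx": -1.0,"ty": 2.0,"tz": 0,"ax": 0,"ay": 0,"az": 0,"fingers": 0.2},
  {"tx": -1.4,"ty": 3.0,"tz": 0,"ax": 0,"ay": 0,"az": 0,"fingers": 0.2},
  {"tx": -1.4,"ty": 3.0,"tz": 0,"ax": 0,"ay": 0,"az": 0,"fingers": 0.2},
  {"tx": -1.4,"ty": 3.0,"tz": 0,"ax": 0,"ay": 0,"az": 0,"fingers": 0.2},
  {"tx": -1.4,"ty": 3.0,"tz": 0,"ax": 0,"ay": 0,"az": 0,"fingers": 0.2},
])

```text
time_s: 9.9
ee_pos: [561.4, 140.1, 85.5]
tcp_rot: [[0.973, 0.23, -0.0], [0.23, -0.973, -0.0], [-0.0, 0.0, -1.0]]
ft_force: [0.5, 0.6, -1.1]
gripper_width: 27.6
```

>>> arm_command([
  {"tx": -1.4,"ty": 3.0,"tz": 0,"ax": 0,"ay": 0,"az": 0,"fingers": 0.2},
  {"tx": -1.4,"ty": 3.0,"tz": 0,"ax": 0,"ay": 0,"az": 0,"fingers": 0.2},
  {"tx": -1.4,"ty": 3.0,"tz": 0,"ax": 0,"ay": 0,"az": 0,"fingers": 0.2},
  {"tx": -1.3,"ty": 2.5,"tz": 0,"ax": 0,"ay": 0,"az": 0,"fingers": 0.2},
  {"tx": -0.7,"ty": 1.4,"tz": 0,"ax": 0,"ay": 0,"az": 0,"fingers": 0.2},
])

```text
time_s: 10.4
ee_pos: [530.5, -0.4, 85.6]
tcp_rot: [[0.974, 0.228, -0.0], [0.228, -0.974, -0.0], [-0.0, 0.0, -1.0]]
ft_force: [0.9, -0.1, -2.0]
gripper_width: 27.8
```

>>> arm_command([
  {"tx": 0,"ty": 0,"tz": 1,"ax": 0,"ay": 0,"az": 0,"fingers": 0.2},
  {"tx": 0,"ty": 0,"tz": 1,"ax": 0,"ay": 0,"az": 0,"fingers": 0.2},
  {"tx": 0,"ty": 0,"tz": 0,"ax": 0,"ay": 0,"az": 0,"fingers": 0.2},
  {"tx": 0,"ty": 0,"tz": 0,"ax": 0,"ay": 0,"az": 0,"fingers": 0.2},
  {"tx": 0,"ty": 0,"tz": 0,"ax": 0,"ay": 0,"az": 0,"fingers": 0.2},
])

```text
time_s: 10.9
ee_pos: [531.4, 2.3, 65.8]
tcp_rot: [[0.973, 0.231, -0.0], [0.231, -0.973, 0.0], [0.0, -0.0, -1.0]]
ft_force: [0.4, 0.0, -1.1]
gripper_width: 27.3
```

```bash
python3 go.py 529.3 0.4 46.3 103.2 1; python3 - <<'E'
from meas import *
s=bot.get_state()
im=bot.read_camera('scene')
staves(im,541,-49,s['ee_pos'][2]+24,65,'scene')
E
```

```text
turn 0.1: per row tx -0.248 ty 0.133 tz 1.950 az 0.13  j6 end ~77
turn -179.9: per row tx -0.248 ty 0.133 tz 1.950 az -179.87  j6 end ~-103
t 10.9 pos [531.4   2.3  65.8] ang -76.7 tilt [-0.      0.0001] F [ 0.4  0.  -1.1] w 27.3
3 areas [958. 901. 735.] centre [542.4 -47. ] r 53.2 ang [-44.5  12.6  68.6] yaw mod60 12.3
```

>>> arm_command([
  {"tx": -0.2,"ty": 0.13,"tz": 0.8,"ax": 0,"ay": 0,"az": 0,"fingers": 0.2},
  {"tx": 0,"ty": 0,"tz": 0.6,"ax": 0,"ay": 0,"az": 0,"fingers": 0.2},
  {"tx": 0,"ty": 0,"tz": 0.3,"ax": 0,"ay": 0,"az": 0,"fingers": 0.2},
  {"tx": 0,"ty": 0,"tz": 0.1,"ax": 0,"ay": 0,"az": 0,"fingers": 0.2},
  {"tx": 0,"ty": 0,"tz": 0,"ax": 0,"ay": 0,"az": 0,"fingers": 0.2},
])

```text
time_s: 11.45
ee_pos: [529.4, -0.3, 47.5]
tcp_rot: [[0.973, 0.229, -0.001], [0.229, -0.973, 0.0], [-0.0, -0.0, -1.0]]
ft_force: [-0.4, 0.1, -2.1]
gripper_width: 27.9
```

>>> arm_command([
  {"tx": 0,"ty": 0,"tz": 0,"ax": 0,"ay": 0,"az": 0,"fingers": 0.2},
  {"tx": 0,"ty": 0,"tz": 0.1,"ax": 0,"ay": 0,"az": 0,"fingers": 0.2},
  {"tx": 0,"ty": 0,"tz": 0.05,"ax": 0,"ay": 0,"az": 0,"fingers": 0.2},
  {"tx": 0,"ty": 0,"tz": 0,"ax": 0,"ay": 0,"az": 0,"fingers": 0.2},
  {"tx": 0,"ty": 0,"tz": 0,"ax": 0,"ay": 0,"az": 0,"fingers": 0.2},
])

```text
time_s: 11.95
ee_pos: [529.6, -0.3, 46.3]
tcp_rot: [[0.973, 0.229, 0.0], [0.229, -0.973, 0.0], [0.0, -0.0, -1.0]]
ft_force: [-0.0, -0.1, -0.9]
gripper_width: 27.6
```

```bash
python3 go.py 529.8 0.4 46.3 103.2 1
```

```text
turn 0.1: per row tx 0.038 ty -0.059 tz 0.003 az 0.06  j6 end ~77
turn -179.9: per row tx 0.038 ty -0.059 tz 0.003 az -179.94  j6 end ~-103
t 11.95 pos [ 5.296e+02 -3.000e-01  4.630e+01] ang -76.7 tilt [0. 0.] F [-0.  -0.1 -0.9] w 27.6
```

>>> arm_command([
  {"tx": 0,"ty": 0,"tz": 0.05,"ax": 0,"ay": 0,"az": 0,"fingers": 0.2},
  {"tx": 0,"ty": 0,"tz": 0,"ax": 0,"ay": 0,"az": 0,"fingers": 0.2},
  {"tx": 0,"ty": 0,"tz": 0,"ax": 0,"ay": 0,"az": 0,"fingers": 0.35},
  {"tx": 0,"ty": 0,"tz": 0,"ax": 0,"ay": 0,"az": 0,"fingers": 0.5},
  {"tx": 0,"ty": 0,"tz": 0,"ax": 0,"ay": 0,"az": 0,"fingers": 0.65},
])

```text
time_s: 12.45
ee_pos: [529.7, -0.3, 45.9]
tcp_rot: [[0.973, 0.229, 0.0], [0.229, -0.973, -0.0], [0.0, 0.0, -1.0]]
ft_force: [-0.3, 0.4, -0.8]
gripper_width: 44.2
```

>>> arm_command([
  {"tx": 0,"ty": 0,"tz": 0,"ax": 0,"ay": 0,"az": 0,"fingers": 0.65},
  {"tx": 0,"ty": 0,"tz": 0,"ax": 0,"ay": 0,"az": 0,"fingers": 0.65},
  {"tx": 0,"ty": 0,"tz": -1,"ax": 0,"ay": 0,"az": 0,"fingers": 0.65},
  {"tx": 0,"ty": 0,"tz": -3,"ax": 0,"ay": 0,"az": 0,"fingers": 0.65},
  {"tx": 0,"ty": 0,"tz": -3,"ax": 0,"ay": 0,"az": 0,"fingers": 1},
])

```text
time_s: 12.95
ee_pos: [528.8, -0.2, 116.5]
tcp_rot: [[0.973, 0.229, -0.002], [0.229, -0.973, 0.0], [-0.002, -0.001, -1.0]]
ft_force: [0.5, 0.0, 1.1]
gripper_width: 64.9
```

>>> arm_command([
  {"tx": 0,"ty": 0,"tz": -2,"ax": 0,"ay": 0,"az": 0,"fingers": 1},
  {"tx": 0,"ty": 0,"tz": -1,"ax": 0,"ay": 0,"az": 0,"fingers": 1},
  {"tx": 0,"ty": 0,"tz": 0,"ax": 0,"ay": 0,"az": 0,"fingers": 1},
  {"tx": 0,"ty": 0,"tz": 0,"ax": 0,"ay": 0,"az": 0,"fingers": 1},
  {"tx": 0,"ty": 0,"tz": 0,"ax": 0,"ay": 0,"az": 0,"fingers": 1},
])

```text
time_s: 13.45
ee_pos: [528.5, -0.2, 144.2]
tcp_rot: [[0.973, 0.229, -0.003], [0.229, -0.973, 0.0], [-0.003, -0.001, -1.0]]
ft_force: [-0.3, -0.2, -0.3]
gripper_width: 92.9
```

```bash
python3 go.py 485 -358.3 150 94.9 10; python3 - <<'E'
from meas import *
im=bot.read_camera('scene')
staves(im,541,-49,70,65,'scene')
E
```

```text
turn 8.4: per row tx -1.021 ty 3.463 tz -0.058 az 0.84  j6 end ~49
turn -171.6: per row tx -5.352 ty -0.698 tz -0.058 az -17.16  j6 end ~-131
t 13.45 pos [ 5.285e+02 -2.000e-01  1.442e+02] ang -76.7 tilt [-0.0026  0.0002] F [-0.3 -0.2 -0.3] w 92.9
5 areas [950. 938. 919. 119. 180.] centre [542.1 -48.8] r 51.0 ang [-166.2  -90.4  -47.    12.3   73.1] yaw mod60 15.5
```

>>> arm_command([
  {"tx": -1.021,"ty": 3.463,"tz": 0,"ax": 0,"ay": 0,"az": 0.84,"fingers": 1},
  {"tx": -1.021,"ty": 3.463,"tz": 0,"ax": 0,"ay": 0,"az": 0.84,"fingers": 1},
  {"tx": -1.021,"ty": 3.463,"tz": 0,"ax": 0,"ay": 0,"az": 0.84,"fingers": 1},
  {"tx": -1.021,"ty": 3.463,"tz": 0,"ax": 0,"ay": 0,"az": 0.84,"fingers": 1},
  {"tx": -1.021,"ty": 3.463,"tz": 0,"ax": 0,"ay": 0,"az": 0.84,"fingers": 1},
])

```text
time_s: 14.0
ee_pos: [513.4, -181.2, 144.6]
tcp_rot: [[0.988, 0.157, -0.002], [0.157, -0.988, 0.001], [-0.002, -0.001, -1.0]]
ft_force: [0.6, 0.8, 0.3]
gripper_width: 93.0
```

>>> arm_command([
  {"tx": -1.021,"ty": 3.463,"tz": 0,"ax": 0,"ay": 0,"az": 0.84,"fingers": 1},
  {"tx": -1.021,"ty": 3.463,"tz": 0,"ax": 0,"ay": 0,"az": 0.84,"fingers": 1},
  {"tx": -1.021,"ty": 3.463,"tz": 0,"ax": 0,"ay": 0,"az": 0.84,"fingers": 1},
  {"tx": -1.021,"ty": 3.463,"tz": 0,"ax": 0,"ay": 0,"az": 0.84,"fingers": 1},
  {"tx": -1.021,"ty": 3.463,"tz": 0,"ax": 0,"ay": 0,"az": 0.84,"fingers": 1},
])

```text
time_s: 14.5
ee_pos: [485.0, -359.3, 144.4]
tcp_rot: [[0.996, 0.084, -0.001], [0.084, -0.996, 0.001], [-0.001, -0.002, -1.0]]
ft_force: [0.8, -1.0, 1.1]
gripper_width: 92.8
```

>>> arm_command([
  {"tx": 0,"ty": 0,"tz": 0,"ax": 0,"ay": 0,"az": 0,"fingers": 1},
  {"tx": 0,"ty": 0,"tz": 0,"ax": 0,"ay": 0,"az": 0,"fingers": 1},
  {"tx": 0,"ty": 0,"tz": 0,"ax": 0,"ay": 0,"az": 0,"fingers": 1},
  {"tx": 0,"ty": 0,"tz": 0,"ax": 0,"ay": 0,"az": 0,"fingers": 1},
  {"tx": 0,"ty": 0,"tz": 0,"ax": 0,"ay": 0,"az": 0,"fingers": 1},
])

```text
time_s: 15.0
ee_pos: [486.3, -357.3, 145.8]
tcp_rot: [[0.996, 0.086, -0.0], [0.086, -0.996, 0.0], [-0.0, -0.0, -1.0]]
ft_force: [0.4, 0.7, 0.7]
gripper_width: 93.0
```

```bash
python3 go.py 485 -358.3 66 94.9 1
```

```text
turn 0.0: per row tx -0.138 ty 0.089 tz 7.977 az 0.05  j6 end ~49
turn -180.0: per row tx -0.138 ty 0.089 tz 7.977 az -179.95  j6 end ~-131
t 15.0 pos [ 486.3 -357.3  145.8] ang -85.1 tilt [-0.      0.0001] F [0.4 0.7 0.7] w 93.0
```

>>> arm_command([
  {"tx": -0.1,"ty": 0.1,"tz": 1.5,"ax": 0,"ay": 0,"az": 0,"fingers": 1},
  {"tx": 0,"ty": 0,"tz": 2.2,"ax": 0,"ay": 0,"az": 0,"fingers": 1},
  {"tx": 0,"ty": 0,"tz": 2,"ax": 0,"ay": 0,"az": 0,"fingers": 1},
  {"tx": 0,"ty": 0,"tz": 1.4,"ax": 0,"ay": 0,"az": 0,"fingers": 1},
  {"tx": 0,"ty": 0,"tz": 0.8,"ax": 0,"ay": 0,"az": 0,"fingers": 1},
])

```text
time_s: 15.5
ee_pos: [484.1, -358.4, 64.4]
tcp_rot: [[0.996, 0.085, -0.002], [0.085, -0.996, 0.002], [-0.002, -0.002, -1.0]]
ft_force: [-0.4, 0.5, -0.8]
gripper_width: 93.1
```

>>> arm_command([
  {"tx": 0,"ty": 0,"tz": 0,"ax": 0,"ay": 0,"az": 0,"fingers": 0.75},
  {"tx": 0,"ty": 0,"tz": 0,"ax": 0,"ay": 0,"az": 0,"fingers": 0.6},
  {"tx": 0,"ty": 0,"tz": 0,"ax": 0,"ay": 0,"az": 0,"fingers": 0.4},
  {"tx": 0,"ty": 0,"tz": 0,"ax": 0,"ay": 0,"az": 0,"fingers": 0.3},
  {"tx": 0,"ty": 0,"tz": 0,"ax": 0,"ay": 0,"az": 0,"fingers": 0.2},
], force=20)

```text
time_s: 16.0
ee_pos: [485.4, -359.1, 67.7]
tcp_rot: [[0.996, 0.085, 0.001], [0.085, -0.996, 0.0], [0.001, -0.0, -1.0]]
ft_force: [-0.0, 5.5, 3.8]
gripper_width: 57.8
```

>>> arm_command([
  {"tx": 0,"ty": 0,"tz": 0,"ax": 0,"ay": 0,"az": 0,"fingers": 0.2},
  {"tx": 0,"ty": 0,"tz": 0,"ax": 0,"ay": 0,"az": 0,"fingers": 0.2},
  {"tx": 0,"ty": 0,"tz": 0,"ax": 0,"ay": 0,"az": 0,"fingers": 0.2},
  {"tx": 0,"ty": 0,"tz": 0,"ax": 0,"ay": 0,"az": 0,"fingers": 0.2},
  {"tx": 0,"ty": 0,"tz": 0,"ax": 0,"ay": 0,"az": 0,"fingers": 0.2},
])

```text
time_s: 16.5
ee_pos: [485.9, -358.7, 67.3]
tcp_rot: [[0.996, 0.085, 0.001], [0.085, -0.996, 0.001], [0.001, -0.001, -1.0]]
ft_force: [2.5, 6.4, 2.9]
gripper_width: 36.9
```

>>> arm_command([
  {"tx": 0,"ty": 0,"tz": 0,"ax": 0,"ay": 0,"az": 0,"fingers": 0.2},
  {"tx": 0,"ty": 0,"tz": 0,"ax": 0,"ay": 0,"az": 0,"fingers": 0.2},
  {"tx": 0,"ty": 0,"tz": 0,"ax": 0,"ay": 0,"az": 0,"fingers": 0.2},
  {"tx": 0,"ty": 0,"tz": 0,"ax": 0,"ay": 0,"az": 0,"fingers": 0.2},
  {"tx": 0,"ty": 0,"tz": 0,"ax": 0,"ay": 0,"az": 0,"fingers": 0.2},
])

```text
time_s: 17.0
ee_pos: [485.8, -358.7, 67.3]
tcp_rot: [[0.996, 0.085, 0.001], [0.085, -0.996, 0.001], [0.001, -0.001, -1.0]]
ft_force: [2.4, 5.6, 3.2]
gripper_width: 36.8
```

>>> arm_command([
  {"tx": 0,"ty": 0,"tz": 0,"ax": 0,"ay": 0,"az": 0,"fingers": 0.2},
  {"tx": 0,"ty": 0,"tz": 0,"ax": 0,"ay": 0,"az": 0,"fingers": 0.2},
  {"tx": 0,"ty": 0,"tz": 0,"ax": 0,"ay": 0,"az": 0,"fingers": 0.2},
  {"tx": 0,"ty": 0,"tz": 0,"ax": 0,"ay": 0,"az": 0,"fingers": 0.2},
  {"tx": 0,"ty": 0,"tz": 0,"ax": 0,"ay": 0,"az": 0,"fingers": 0.2},
])

```text
time_s: 17.5
ee_pos: [485.9, -358.7, 67.3]
tcp_rot: [[0.996, 0.085, 0.001], [0.085, -0.996, 0.001], [0.001, -0.001, -1.0]]
ft_force: [0.9, 6.0, 3.2]
gripper_width: 36.7
```

>>> arm_command([
  {"tx": 0,"ty": 0,"tz": 0,"ax": 0,"ay": 0,"az": 0,"fingers": 1},
  {"tx": 0,"ty": 0,"tz": 0,"ax": 0,"ay": 0,"az": 0,"fingers": 1},
  {"tx": 0,"ty": 0,"tz": 0,"ax": 0,"ay": 0,"az": 0,"fingers": 1},
  {"tx": 0,"ty": 0,"tz": 0,"ax": 0,"ay": 0,"az": 0,"fingers": 1},
  {"tx": 0,"ty": 0,"tz": 0,"ax": 0,"ay": 0,"az": 0,"fingers": 1},
])

```text
time_s: 18.0
ee_pos: [485.2, -359.8, 67.0]
tcp_rot: [[0.996, 0.085, 0.0], [0.085, -0.996, -0.001], [0.0, 0.001, -1.0]]
ft_force: [-0.2, -0.5, -1.6]
gripper_width: 72.3
```

>>> arm_command([
  {"tx": 0,"ty": 0,"tz": 0,"ax": 0,"ay": 0,"az": 0,"fingers": 1},
  {"tx": 0,"ty": 0,"tz": -2,"ax": 0,"ay": 0,"az": 0,"fingers": 1},
  {"tx": 0,"ty": 0,"tz": -3,"ax": 0,"ay": 0,"az": 0,"fingers": 1},
  {"tx": 0,"ty": 0,"tz": -3,"ax": 0,"ay": 0,"az": 0,"fingers": 0.65},
  {"tx": 0,"ty": 0,"tz": -1.5,"ax": 0,"ay": 0,"az": 0,"fingers": 0.65},
])

```text
time_s: 18.5
ee_pos: [486.0, -360.8, 165.0]
tcp_rot: [[0.996, 0.084, 0.003], [0.084, -0.996, -0.003], [0.003, 0.004, -1.0]]
ft_force: [-0.1, -0.7, 0.5]
gripper_width: 81.3
```

```bash
python3 go.py 440.4 263.8 120 111.4 15
```

```text
turn -16.6: per row tx 0.611 ty -4.146 tz 0.285 az -1.10  j6 end ~100
turn 163.4: per row tx -5.822 ty -1.493 tz 0.285 az 10.90  j6 end ~280
t 18.5 pos [ 486.  -360.8  165. ] ang -85.2 tilt [ 0.0031 -0.0033] F [-0.1 -0.7  0.5] w 81.3
```

>>> arm_command([
  {"tx": 0.611,"ty": -4.146,"tz": 0,"ax": 0,"ay": 0,"az": -1.1,"fingers": 0.65},
  {"tx": 0.611,"ty": -4.146,"tz": 0,"ax": 0,"ay": 0,"az": -1.1,"fingers": 0.65},
  {"tx": 0.611,"ty": -4.146,"tz": 0,"ax": 0,"ay": 0,"az": -1.1,"fingers": 0.65},
  {"tx": 0.611,"ty": -4.146,"tz": 0,"ax": 0,"ay": 0,"az": -1.1,"fingers": 0.65},
  {"tx": 0.611,"ty": -4.146,"tz": 0,"ax": 0,"ay": 0,"az": -1.1,"fingers": 0.65},
])

```text
time_s: 19.0
ee_pos: [489.5, -148.7, 161.2]
tcp_rot: [[0.984, 0.18, -0.0], [0.18, -0.984, -0.0], [-0.0, 0.0, -1.0]]
ft_force: [0.6, 0.0, 0.9]
gripper_width: 60.8
```

>>> arm_command([
  {"tx": 0.611,"ty": -4.146,"tz": 0,"ax": 0,"ay": 0,"az": -1.1,"fingers": 0.65},
  {"tx": 0.611,"ty": -4.146,"tz": 0,"ax": 0,"ay": 0,"az": -1.1,"fingers": 0.65},
  {"tx": 0.611,"ty": -4.146,"tz": 0,"ax": 0,"ay": 0,"az": -1.1,"fingers": 0.65},
  {"tx": 0.611,"ty": -4.146,"tz": 0,"ax": 0,"ay": 0,"az": -1.1,"fingers": 0.65},
  {"tx": 0.611,"ty": -4.146,"tz": 0,"ax": 0,"ay": 0,"az": -1.1,"fingers": 0.65},
])

```text
time_s: 19.5
ee_pos: [474.2, 60.2, 161.4]
tcp_rot: [[0.962, 0.274, 0.0], [0.274, -0.962, -0.0], [0.0, 0.0, -1.0]]
ft_force: [0.8, 0.9, 0.7]
gripper_width: 60.6
```

>>> arm_command([
  {"tx": 0.611,"ty": -4.146,"tz": 1,"ax": 0,"ay": 0,"az": -1.1,"fingers": 0.65},
  {"tx": 0.611,"ty": -4.146,"tz": 1.5,"ax": 0,"ay": 0,"az": -1.1,"fingers": 0.65},
  {"tx": 0.611,"ty": -4.146,"tz": 1.5,"ax": 0,"ay": 0,"az": -1.1,"fingers": 0.65},
  {"tx": 0.611,"ty": -4.146,"tz": 1,"ax": 0,"ay": 0,"az": -1.1,"fingers": 0.65},
  {"tx": 0.611,"ty": -4.146,"tz": 1,"ax": 0,"ay": 0,"az": -1.1,"fingers": 0.65},
])

```text
time_s: 20.0
ee_pos: [438.7, 266.7, 100.7]
tcp_rot: [[0.931, 0.365, -0.0], [0.365, -0.931, -0.0], [-0.0, 0.0, -1.0]]
ft_force: [0.7, -0.5, 0.7]
gripper_width: 60.2
```

>>> arm_command([
  {"tx": 0,"ty": 0,"tz": 0.5,"ax": 0,"ay": 0,"az": 0,"fingers": 0.65},
  {"tx": 0,"ty": 0,"tz": 0,"ax": 0,"ay": 0,"az": 0,"fingers": 0.65},
  {"tx": 0,"ty": 0,"tz": 0,"ax": 0,"ay": 0,"az": 0,"fingers": 0.65},
  {"tx": 0,"ty": 0,"tz": 0,"ax": 0,"ay": 0,"az": 0,"fingers": 0.65},
  {"tx": 0,"ty": 0,"tz": 0,"ax": 0,"ay": 0,"az": 0,"fingers": 0.65},
])

```text
time_s: 20.5
ee_pos: [440.1, 264.5, 97.3]
tcp_rot: [[0.932, 0.363, 0.001], [0.363, -0.932, 0.0], [0.001, 0.0, -1.0]]
ft_force: [0.9, 1.1, 0.7]
gripper_width: 60.4
```

```bash
python3 go.py 440.4 263.8 6 111.4 1; python3 - <<'E'
from meas import *
im=bot.read_camera('top'); sc=bot.read_camera('scene')
for q,n in((im,'top'),(sc,'scene')):
  for a in((541,-49,70,65),(425,300,30,52)):
    try: print(n,end=' ');staves(q,*a,n)
    except Exception as e: print(e)
a=ortho('top',im,620,60,150,200,70,2);b=ortho('top',im,600,-280,130,200,94,2)
cv2.imwrite('pics/c1.png',np.hstack([a,b,sc[120:520,250:500][:400] if 0 else cv2.resize(sc[100:300,150:450],(510,400))[:, :260]]))
E
```

```text
turn -0.1: per row tx -0.010 ty 0.074 tz 9.132 az -0.15  j6 end ~100
turn 179.9: per row tx -0.010 ty 0.074 tz 9.132 az 179.85  j6 end ~280
t 20.5 pos [440.1 264.5  97.3] ang -68.7 tilt [0.0009 0.0003] F [0.9 1.1 0.7] w 60.4
top 6 areas [910. 914. 914. 918. 927. 914.] centre [541.7 -50.9] r 50.9 ang [-166.7 -106.8  -47.    13.    73.   133.2] yaw mod60 13.1
top 4 areas [ 696. 2098. 1680.  231.] centre [437.3 329.5] r 48.9 ang [-169.7 -118.1 -103.5   27.7] yaw mod60 13.7
scene 6 areas [950. 936. 905. 905. 942. 952.] centre [542.5 -49.8] r 51.1 ang [-167.  -107.1  -46.5   13.4   73.6  133.2] yaw mod60 13.3
scene 6 areas [592. 574. 560. 255. 562. 131.] centre [428.4 303.6] r 38.3 ang [-166.7  -97.6  -42.9   20.3   84.9  146. ] yaw mod60 20.7
```

View pics/c1.png

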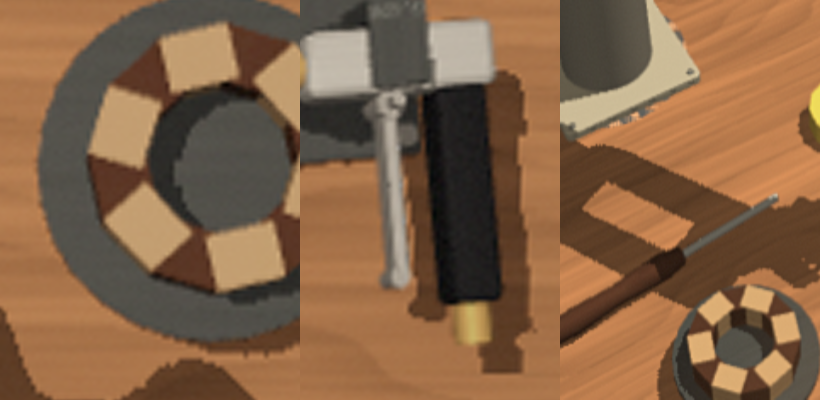

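>>> arm_command([
  {"tx": 0,"ty": 0.05,"tz": 2,"ax": 0,"ay": 0,"az": 0,"fingers": 0.65},
  {"tx": 0,"ty": 0,"tz": 2.5,"ax": 0,"ay": 0,"az": 0,"fingers": 0.65},
  {"tx": 0,"ty": 0,"tz": 2,"ax": 0,"ay": 0,"az": 0,"fingers": 0.65},
  {"tx": 0,"ty": 0,"tz": 1.5,"ax": 0,"ay": 0,"az": 0,"fingers": 0.65},
  {"tx": 0,"ty": 0,"tz": 0.7,"ax": 0,"ay": 0,"az": 0,"fingers": 0.65},
])

```text
time_s: 21.1
ee_pos: [438.9, 264.2, 8.4]
tcp_rot: [[0.931, 0.364, -0.002], [0.364, -0.931, -0.001], [-0.002, 0.0, -1.0]]
ft_force: [0.9, 1.0, -0.3]
gripper_width: 60.3
```

>>> arm_command([
  {"tx": 0,"ty": 0,"tz": 0.3,"ax": 0,"ay": 0,"az": 0,"fingers": 0.65},
  {"tx": 0,"ty": 0,"tz": 0,"ax": 0,"ay": 0,"az": 0,"fingers": 0.45},
  {"tx": 0,"ty": 0,"tz": 0,"ax": 0,"ay": 0,"az": 0,"fingers": 0.33},
  {"tx": 0,"ty": 0,"tz": 0,"ax": 0,"ay": 0,"az": 0,"fingers": 0.31},
  {"tx": 0,"ty": 0,"tz": 0,"ax": 0,"ay": 0,"az": 0,"fingers": 0.31},
])

```text
time_s: 21.6
ee_pos: [440.1, 265.2, 7.5]
tcp_rot: [[0.931, 0.364, 0.001], [0.364, -0.931, 0.001], [0.001, -0.0, -1.0]]
ft_force: [-0.9, -0.0, -0.0]
gripper_width: 33.3
```

```bash
python3 go.py 440.4 263.8 6.5 111.4 1
```

```text
turn -0.0: per row tx -0.021 ty 0.141 tz 0.101 az -0.04  j6 end ~100
turn 180.0: per row tx -0.021 ty 0.141 tz 0.101 az 179.96  j6 end ~280
t 21.6 pos [440.1 265.2   7.5] ang -68.6 tilt [0.0011 0.0006] F [-0.9 -0.  -0. ] w 33.3
```

>>> arm_command([
  {"tx": 0,"ty": 0.1,"tz": 0.1,"ax": 0,"ay": 0,"az": 0,"fingers": 0.31},
  {"tx": 0,"ty": 0,"tz": 0,"ax": 0,"ay": 0,"az": 0,"fingers": 0.2},
  {"tx": 0,"ty": 0,"tz": 0,"ax": 0,"ay": 0,"az": 0,"fingers": 0.15},
  {"tx": 0,"ty": 0,"tz": 0,"ax": 0,"ay": 0,"az": 0,"fingers": 0.15},
  {"tx": 0,"ty": 0,"tz": 0,"ax": 0,"ay": 0,"az": 0,"fingers": 0.15},
], force=45)

```text
time_s: 22.1
ee_pos: [440.0, 263.9, 5.8]
tcp_rot: [[0.931, 0.364, 0.0], [0.364, -0.931, -0.0], [0.0, 0.0, -1.0]]
ft_force: [-1.0, 0.1, 0.3]
gripper_width: 23.7
```

```bash
python3 go.py 440.4 263.8 6.5 111.4 1
```

```text
turn -0.0: per row tx 0.033 ty 0.026 tz -0.066 az -0.04  j6 end ~100
turn 180.0: per row tx 0.033 ty 0.026 tz -0.066 az 179.96  j6 end ~280
t 22.1 pos [440.  263.9   5.8] ang -68.6 tilt [ 0.0001 -0.0001] F [-1.   0.1  0.3] w 23.7
```

>>> arm_command([
  {"tx": 0,"ty": 0,"tz": -0.5,"ax": 0,"ay": 0,"az": 0,"fingers": 0.15},
  {"tx": 0,"ty": 0,"tz": -2,"ax": 0,"ay": 0,"az": 0,"fingers": 0.15},
  {"tx": 0,"ty": 0,"tz": -3.5,"ax": 0,"ay": 0,"az": 0,"fingers": 0.15},
  {"tx": 0,"ty": 0,"tz": -3.5,"ax": 0,"ay": 0,"az": 0,"fingers": 0.15},
  {"tx": 0,"ty": 0,"tz": -2,"ax": 0,"ay": 0,"az": 0,"fingers": 0.15},
])

```text
time_s: 22.6
ee_pos: [441.0, 264.5, 124.2]
tcp_rot: [[0.931, 0.364, 0.003], [0.364, -0.931, 0.002], [0.003, -0.0, -1.0]]
ft_force: [0.5, 0.2, -0.7]
gripper_width: 23.9
```

>>> arm_command([
  {"tx": 0,"ty": 0,"tz": -1,"ax": 0,"ay": 0,"az": 0,"fingers": 0.15},
  {"tx": 0,"ty": 0,"tz": 0,"ax": 0,"ay": 0,"az": 0,"fingers": 0.15},
  {"tx": 0,"ty": 0,"tz": 0,"ax": 0,"ay": 0,"az": 0,"fingers": 0.15},
  {"tx": 0,"ty": 0,"tz": 0,"ax": 0,"ay": 0,"az": 0,"fingers": 0.15},
  {"tx": 0,"ty": 0,"tz": 0,"ax": 0,"ay": 0,"az": 0,"fingers": 0.15},
])

```text
time_s: 23.1
ee_pos: [439.0, 263.5, 129.2]
tcp_rot: [[0.931, 0.364, -0.002], [0.364, -0.931, -0.001], [-0.003, 0.0, -1.0]]
ft_force: [-0.5, 0.3, -0.3]
gripper_width: 23.4
```

```bash
python3 go.py 556.7 -87.5 130 111.4 10; python3 - <<'E'
from meas import *
sc=bot.read_camera('scene'); z=bot.get_state()['ee_pos'][2]+23.5
staves(sc,425,300,z,52,'scene')
cv2.imwrite('pics/n1.png',sc[100:300,250:500])
E
```

```text
turn -0.0: per row tx -0.183 ty 3.698 tz -0.007 az -0.00  j6 end ~60
turn 180.0: per row tx 5.667 ty 1.188 tz -0.007 az 18.00  j6 end ~240
t 23.1 pos [439.  263.5 129.2] ang -68.6 tilt [-0.0025 -0.0012] F [-0.5  0.3 -0.3] w 23.4
3 areas [1025.  494.  929.] centre [434.5 308.5] r 39.2 ang [-52.9  20.6  94.7] yaw mod60 20.7
```

View pics/n1.png

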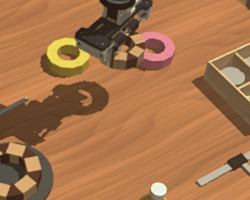

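>>> arm_command([
  {"tx": -0.1,"ty": 2.0,"tz": 0,"ax": 0,"ay": 0,"az": 0,"fingers": 0.15},
  {"tx": -0.2,"ty": 3.5,"tz": 0,"ax": 0,"ay": 0,"az": 0,"fingers": 0.15},
  {"tx": -0.2,"ty": 4.0,"tz": 0,"ax": 0,"ay": 0,"az": 0,"fingers": 0.15},
  {"tx": -0.2,"ty": 4.0,"tz": 0,"ax": 0,"ay": 0,"az": 0,"fingers": 0.15},
  {"tx": -0.2,"ty": 4.0,"tz": 0,"ax": 0,"ay": 0,"az": 0,"fingers": 0.15},
])

```text
time_s: 23.65
ee_pos: [495.3, 96.3, 130.3]
tcp_rot: [[0.931, 0.365, -0.001], [0.365, -0.931, -0.0], [-0.001, -0.0, -1.0]]
ft_force: [0.5, -0.1, -1.7]
gripper_width: 23.7
```

>>> arm_command([
  {"tx": -0.2,"ty": 4.0,"tz": 0,"ax": 0,"ay": 0,"az": 0,"fingers": 0.15},
  {"tx": -0.2,"ty": 4.0,"tz": 0,"ax": 0,"ay": 0,"az": 0,"fingers": 0.15},
  {"tx": -0.2,"ty": 4.0,"tz": 0,"ax": 0,"ay": 0,"az": 0,"fingers": 0.15},
  {"tx": -0.2,"ty": 4.0,"tz": 0,"ax": 0,"ay": 0,"az": 0,"fingers": 0.15},
  {"tx": -0.1,"ty": 2.5,"tz": 0,"ax": 0,"ay": 0,"az": 0,"fingers": 0.15},
])

```text
time_s: 24.15
ee_pos: [554.5, -80.6, 130.2]
tcp_rot: [[0.932, 0.363, -0.001], [0.363, -0.932, -0.0], [-0.001, 0.0, -1.0]]
ft_force: [-0.6, -0.5, -0.2]
gripper_width: 23.8
```

>>> arm_command([
  {"tx": 0,"ty": 1,"tz": 1,"ax": 0,"ay": 0,"az": 0,"fingers": 0.15},
  {"tx": 0,"ty": 0,"tz": 1.3,"ax": 0,"ay": 0,"az": 0,"fingers": 0.15},
  {"tx": 0,"ty": 0,"tz": 1,"ax": 0,"ay": 0,"az": 0,"fingers": 0.15},
  {"tx": 0,"ty": 0,"tz": 0,"ax": 0,"ay": 0,"az": 0,"fingers": 0.15},
  {"tx": 0,"ty": 0,"tz": 0,"ax": 0,"ay": 0,"az": 0,"fingers": 0.15},
])

```text
time_s: 24.65
ee_pos: [557.2, -85.8, 97.0]
tcp_rot: [[0.931, 0.366, -0.002], [0.366, -0.931, 0.001], [-0.001, -0.001, -1.0]]
ft_force: [0.9, -0.1, -1.2]
gripper_width: 23.8
```

>>> arm_command([
  {"tx": 0,"ty": 0,"tz": 0,"ax": 0,"ay": 0,"az": 0,"fingers": 0.15},
  {"tx": 0,"ty": 0,"tz": 0,"ax": 0,"ay": 0,"az": 0,"fingers": 0.15},
  {"tx": 0,"ty": 0,"tz": 0,"ax": 0,"ay": 0,"az": 0,"fingers": 0.15},
  {"tx": 0,"ty": 0,"tz": 0,"ax": 0,"ay": 0,"az": 0,"fingers": 0.15},
  {"tx": 0,"ty": 0,"tz": 0,"ax": 0,"ay": 0,"az": 0,"fingers": 0.15},
])

```text
time_s: 25.15
ee_pos: [558.1, -87.2, 98.0]
tcp_rot: [[0.931, 0.364, 0.0], [0.364, -0.931, -0.0], [0.0, 0.0, -1.0]]
ft_force: [-0.3, -0.1, -1.9]
gripper_width: 23.5
```

```bash
python3 go.py 556.7 -87.5 75.8 111.4 1; python3 - <<'E'
from meas import *
z=bot.get_state()['ee_pos'][2]+24.2
for n in('scene','top'):
  im=bot.read_camera(n)
  try: staves(im,541,-50,z,52,n)
  except Exception as e: print(e)
E
```

```text
turn -0.0: per row tx -0.137 ty -0.025 tz 2.223 az -0.04  j6 end ~60
turn 180.0: per row tx -0.137 ty -0.025 tz 2.223 az 179.96  j6 end ~240
t 25.15 pos [558.1 -87.2  98. ] ang -68.6 tilt [ 0.0004 -0.0001] F [-0.3 -0.1 -1.9] w 23.5
5 areas [296. 639. 514. 615.  91.] centre [534.3 -38. ] r 53.9 ang [-39.3   3.5  22.6  60.2 151.2] yaw mod60 16.8
6 areas [1562. 1274.  320.  335.  284.  492.] centre [539.3 -33.3] r 43.4 ang [-87.6 -87.5 -85.6   1.4  77.6 147.4] yaw mod60 28.7
```

>>> arm_command([
  {"tx": -0.14,"ty": 0,"tz": 0.8,"ax": 0,"ay": 0,"az": 0,"fingers": 0.15},
  {"tx": 0,"ty": 0,"tz": 0.8,"ax": 0,"ay": 0,"az": 0,"fingers": 0.15},
  {"tx": 0,"ty": 0,"tz": 0.3,"ax": 0,"ay": 0,"az": 0,"fingers": 0.15},
  {"tx": 0,"ty": 0,"tz": 0.1,"ax": 0,"ay": 0,"az": 0,"fingers": 0.15},
  {"tx": 0,"ty": 0,"tz": 0,"ax": 0,"ay": 0,"az": 0,"fingers": 0.15},
])

```text
time_s: 25.75
ee_pos: [556.4, -87.6, 77.4]
tcp_rot: [[0.931, 0.364, -0.001], [0.364, -0.931, 0.0], [-0.001, -0.0, -1.0]]
ft_force: [0.1, 0.9, -1.3]
gripper_width: 23.8
```

>>> arm_command([
  {"tx": 0,"ty": 0,"tz": 0.05,"ax": 0,"ay": 0,"az": 0,"fingers": 0.15},
  {"tx": 0,"ty": 0,"tz": 0.05,"ax": 0,"ay": 0,"az": 0,"fingers": 0.15},
  {"tx": 0,"ty": 0,"tz": 0.05,"ax": 0,"ay": 0,"az": 0,"fingers": 0.15},
  {"tx": 0,"ty": 0,"tz": 0,"ax": 0,"ay": 0,"az": 0,"fingers": 0.15},
  {"tx": 0,"ty": 0,"tz": 0,"ax": 0,"ay": 0,"az": 0,"fingers": 0.15},
])

```text
time_s: 26.25
ee_pos: [556.7, -87.7, 76.3]
tcp_rot: [[0.931, 0.364, 0.0], [0.364, -0.931, -0.0], [0.0, 0.0, -1.0]]
ft_force: [0.2, 0.2, -1.3]
gripper_width: 23.6
```

```bash
python3 go.py 556.7 -87.5 75.8 111.4 1; python3 -c "
from meas import *
sc=bot.read_camera('scene'); cv2.imwrite('pics/p1.png',cv2.resize(sc[180:340,170:370],None,fx=3,fy=3))"
```

```text
turn -0.0: per row tx 0.010 ty -0.015 tz 0.054 az -0.04  j6 end ~60
turn 180.0: per row tx 0.010 ty -0.015 tz 0.054 az 179.96  j6 end ~240
t 26.25 pos [556.7 -87.7  76.3] ang -68.6 tilt [ 0.0001 -0.    ] F [ 0.2  0.2 -1.3] w 23.6
```

View pics/p1.png

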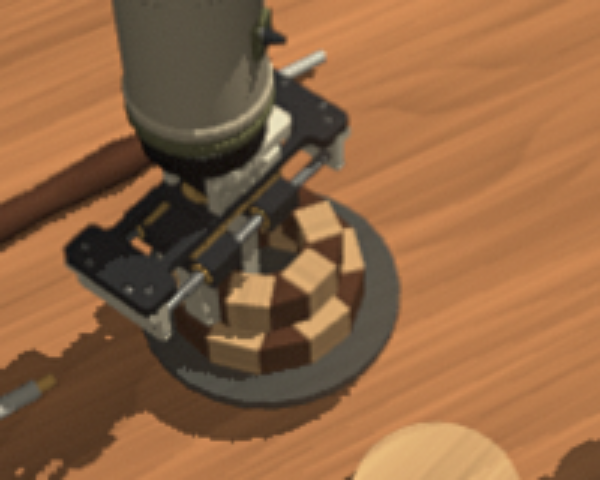

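Sits concentric on the wide ring. Lower the last half millimetre, release, lift.

>>> arm_command([
  {"tx": 0,"ty": 0,"tz": 0.05,"ax": 0,"ay": 0,"az": 0,"fingers": 0.15},
  {"tx": 0,"ty": 0,"tz": 0.03,"ax": 0,"ay": 0,"az": 0,"fingers": 0.15},
  {"tx": 0,"ty": 0,"tz": 0,"ax": 0,"ay": 0,"az": 0,"fingers": 0.15},
  {"tx": 0,"ty": 0,"tz": 0,"ax": 0,"ay": 0,"az": 0,"fingers": 0.3},
  {"tx": 0,"ty": 0,"tz": 0,"ax": 0,"ay": 0,"az": 0,"fingers": 0.45},
])

```text
time_s: 26.8
ee_pos: [556.7, -87.7, 75.5]
tcp_rot: [[0.931, 0.364, 0.0], [0.364, -0.931, -0.0], [0.0, 0.0, -1.0]]
ft_force: [-0.7, -1.1, 0.2]
gripper_width: 32.0
```

>>> arm_command([
  {"tx": 0,"ty": 0,"tz": 0,"ax": 0,"ay": 0,"az": 0,"fingers": 0.55},
  {"tx": 0,"ty": 0,"tz": 0,"ax": 0,"ay": 0,"az": 0,"fingers": 0.55},
  {"tx": 0,"ty": 0,"tz": 0,"ax": 0,"ay": 0,"az": 0,"fingers": 0.55},
  {"tx": 0,"ty": 0,"tz": -0.5,"ax": 0,"ay": 0,"az": 0,"fingers": 0.55},
  {"tx": 0,"ty": 0,"tz": -1.5,"ax": 0,"ay": 0,"az": 0,"fingers": 0.55},
])

```text
time_s: 27.3
ee_pos: [555.3, -87.4, 94.6]
tcp_rot: [[0.931, 0.364, -0.003], [0.364, -0.931, 0.001], [-0.003, -0.002, -1.0]]
ft_force: [0.1, 1.1, 0.0]
gripper_width: 51.3
```

>>> arm_command([
  {"tx": 0,"ty": 0,"tz": -3,"ax": 0,"ay": 0,"az": 0,"fingers": 0.55},
  {"tx": 0,"ty": 0,"tz": -4,"ax": 0,"ay": 0,"az": 0,"fingers": 0.55},
  {"tx": 0,"ty": 0,"tz": -4,"ax": 0,"ay": 0,"az": 0,"fingers": 0.55},
  {"tx": -2,"ty": 0,"tz": 0,"ax": 0,"ay": 0,"az": 0,"fingers": 0.55},
  {"tx": -3,"ty": 0,"tz": 0,"ax": 0,"ay": 0,"az": 0,"fingers": 0.55},
])

```text
time_s: 27.8
ee_pos: [511.7, -106.1, 209.3]
tcp_rot: [[0.931, 0.365, 0.006], [0.365, -0.931, -0.002], [0.005, 0.003, -1.0]]
ft_force: [-0.9, -0.3, -0.5]
gripper_width: 51.0
```

>>> arm_command([
  {"tx": -3,"ty": 3,"tz": 0,"ax": 0,"ay": 0,"az": 0,"fingers": 0.55},
  {"tx": -3,"ty": 4,"tz": 0,"ax": 0,"ay": 0,"az": 0,"fingers": 0.55},
  {"tx": -2,"ty": 4,"tz": 0,"ax": 0,"ay": 0,"az": 0,"fingers": 0.55},
  {"tx": 0,"ty": 4,"tz": 0,"ax": 0,"ay": 0,"az": 0,"fingers": 0.55},
  {"tx": 0,"ty": 2,"tz": 0,"ax": 0,"ay": 0,"az": 0,"fingers": 0.55},
])

```text
time_s: 28.3
ee_pos: [497.6, -296.7, 207.3]
tcp_rot: [[0.932, 0.362, 0.002], [0.362, -0.932, -0.002], [0.001, 0.002, -1.0]]
ft_force: [0.6, 0.8, -0.2]
gripper_width: 51.3
```

>>> arm_command([
  {"tx": 0,"ty": 0,"tz": 0,"ax": 0,"ay": 0,"az": 0,"fingers": 0.55},
  {"tx": 0,"ty": 0,"tz": 0,"ax": 0,"ay": 0,"az": 0,"fingers": 0.55},
  {"tx": 0,"ty": 0,"tz": 0,"ax": 0,"ay": 0,"az": 0,"fingers": 0.55},
  {"tx": 0,"ty": 0,"tz": 0,"ax": 0,"ay": 0,"az": 0,"fingers": 0.55},
  {"tx": 0,"ty": 0,"tz": 0,"ax": 0,"ay": 0,"az": 0,"fingers": 0.55},
])

```text
time_s: 28.8
ee_pos: [497.6, -292.5, 205.8]
tcp_rot: [[0.931, 0.365, 0.0], [0.365, -0.931, -0.0], [0.0, 0.0, -1.0]]
ft_force: [1.3, 0.6, -0.2]
gripper_width: 51.2
```

```bash
python3 - <<'E'
from meas import *
im=bot.read_camera('top'); sc=bot.read_camera('scene')
for q,n in((im,'top'),(sc,'scene')):
    b=cv2.cvtColor(q,cv2.COLOR_BGR2HSV)
    try: staves(q,542,-50,100,42,n)
    except Exception as e: print(e)
a=ortho('top',im,650,60,220,220,100,1.7)
cv2.imwrite('pics/f.png',np.hstack([a,cv2.resize(sc[180:380,60:360],None,fx=1.4,fy=1.87)[:374]]))
E
```

```text
7 areas [813. 690. 808. 584. 582. 583. 395.] centre [539.4 -45.2] r 44.6 ang [-148.4  -93.9  -42.5   12.4   73.8  136.5  147.3] yaw mod60 20.5
7 areas [629. 287. 614. 591. 611. 590. 612.] centre [547.  -45.4] r 42.4 ang [-154.4 -102.8  -47.6   16.5   51.7   87.3  150.6] yaw mod60 21.6
```

View pics/f.png

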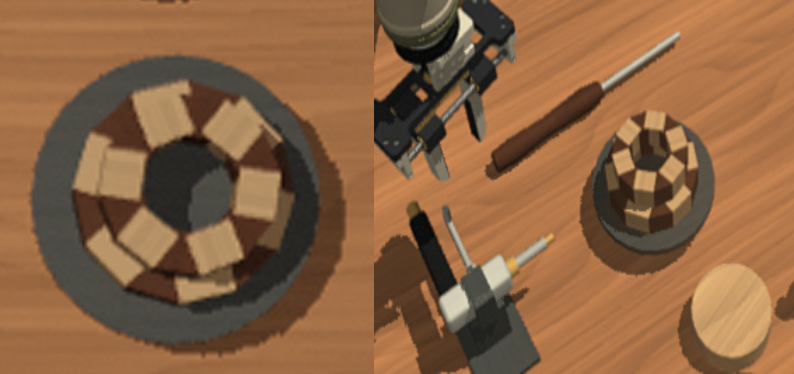

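```bash
python3 -c "
from cell import bot
print(bot.close_job())"
```

```text
the job is handed in; nothing more can be done
None
```

I did the whole job in about 29 s of the 72 s allowed and handed it in; the hand-in gives no verdict.

**What I did:** I squeezed the trigger with the plate bare, let it go, and laid the wide ring on the plate. I squeezed and let go again, then laid the narrow ring on top. The jaws stopped at 37 mm in both squeezes, which matches the trigger fully home. Each was held for over a second.

**Last checks:**

| Check | Result |
|---|---|
| Plate centre, mean of both cameras | (541.5, -49) mm |
| Wide ring centre, mean of both cameras | (542.1, -50.3) mm, about 1.5 mm off the plate centre |
| Narrow ring centre, read by eye from the last top view | (543, -52) mm, about 1.5 mm off the wide ring as that camera sees it |
| Rings in the last pictures | Flat |
| Trigger in the last pictures | Back at rest |
| Blank and gouge in the last pictures | Looked unmoved |
| Arm | Clear of everything, at about z = 206 mm |

**Checks that failed or disagreed:**
- **Narrow ring:** The automatic fit failed on the stacked rings, because the light staves of the two merged. It put the centre 4 to 8 mm away, depending on the camera. I relied on the by-eye reading and the arm position instead.
- **Cameras:** The two differ by about 1 to 2 mm, within the stated calibration.
- **Bystanders:** I judged these by eye and did not measure them. The glue bottle was last seen standing after the wide ring was lifted, and I did not view it again.

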